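# Clear the squaring fence and line up the blocks for a glue-up

## Task

Ready the bench for a glue-up: carry the tray of offcuts that stands at the dark fence to the blue tub, tip it so that all the offcuts slide into the tub, and set the tray down upright, wholly on the black mat. Then line up all the pale blocks in one closed row in the corner of the fence: flat on the bench, each with an end flush against the long batten, the first with its side against the end stop, the others side by side without gaps. Leave the glue bottle and the can where they are.

Things in the scene. Friction and masses are not known exactly. Their poses are not given: they have to be found in the camera images.
- fence: L-shaped fence of dark wood fixed to the bench, battens 25 mm high, 22 mm thick. Origin: inner corner at bench height. Long batten: inner face at x = 0, from y = +22 to -308 mm; short end stop: inner face at y = 0, from x = 0 to -95 mm. The row belongs at x < 0, y < 0: each block's length along x, centre at x = -45, y = -25, -75, -125 mm and so on.
- block1_c (a point): one of up to five alike pale wooden blocks, 90 x 50 x 40 mm (x, y, z), 0.11 kg, lying on the bench; this point is its centre, 20 mm up. x along its 90 mm length, z up. None when absent.
- block2_c (a point): one of up to five alike pale wooden blocks, 90 x 50 x 40 mm (x, y, z), 0.11 kg, lying on the bench; this point is its centre, 20 mm up. x along its 90 mm length, z up. None when absent.
- block3_c (a point): one of up to five alike pale wooden blocks, 90 x 50 x 40 mm (x, y, z), 0.11 kg, lying on the bench; this point is its centre, 20 mm up. x along its 90 mm length, z up. None when absent.
- block4_c (a point): one of up to five alike pale wooden blocks, 90 x 50 x 40 mm (x, y, z), 0.11 kg, lying on the bench; this point is its centre, 20 mm up. x along its 90 mm length, z up. None when absent.
- block5_c (a point): one of up to five alike pale wooden blocks, 90 x 50 x 40 mm (x, y, z), 0.11 kg, lying on the bench; this point is its centre, 20 mm up. x along its 90 mm length, z up. None when absent.
- tray_grip (a point): middle of the wooden bar handle (16 x 16 mm, along y) of an aluminium tray, 0.35 kg. The bar's centre is 95 mm above the tray's underside, over the tray's middle, on a post at each side wall; 82 mm free below it. Tray 150 (x) x 120 mm (y), floor 5 mm, 30 mm walls on three sides. z up.
- tray_lip (a point): middle of the tray's open -x end, at the underside: 75 mm along the tray's -x and 95 mm below the bar's centre. The pieces slide out here when the tray is tipped well over (they start to slide at about 26 to 36 degrees).
- offcut1_c (a point): one of four wooden offcuts, 60 x 32 x 28 mm (x, y, z), 35 g, lying in the tray at the start; this point is its centre
- offcut2_c (a point): one of four wooden offcuts, 60 x 32 x 28 mm (x, y, z), 35 g, lying in the tray at the start; this point is its centre
- offcut3_c (a point): one of four wooden offcuts, 60 x 32 x 28 mm (x, y, z), 35 g, lying in the tray at the start; this point is its centre
- offcut4_c (a point): one of four wooden offcuts, 60 x 32 x 28 mm (x, y, z), 35 g, lying in the tray at the start; this point is its centre
- tub: open blue plastic tub, 200 x 200 mm outside, 90 mm high, walls and floor 5 mm thick, loose, 0.6 kg; origin at the centre of its underside, z up
- mat: black rubber mat fixed on the bench, 210 (x) x 180 (y) x 3 mm; origin at the centre of its underside. The tray fits on it lengthwise along x, either way round.
- glue: white glue bottle, 64 mm diameter, 150 mm high; a bystander; origin at the centre of its underside
- can: small steel can, 60 mm diameter, 100 mm high; a bystander; origin at the centre of its underside
There are look-alikes about, which are no part of the job. Leave any red or turquoise look-alike of the part that bears offcut3_c alone.

How it is judged:
By the outcome, as a careful person would: the job done as asked, in the order asked, and still so for the second after the job is handed in, with the robot touching nothing.
Of block1, block2, block3, block4, block5 only 3 to 5 are there at a start; the rules pass over those that are not, and their reading is None.
At some moment in a run one of block1, block2, block3, block4, block5 may be knocked a few centimetres aside while the robot is not near it.
It also fails if it takes over 210 s, if anything falls off the work surface, if the arm or the gripper's body presses on something with over 40 N, if the wrist force passes 120 N, or if a joint passes its speed limit or range.

## Robot

A 6-joint arm with a two-finger parallel gripper is mounted at the origin on the work surface. World frame = base frame: x ahead of the robot, y to its left, z up, the work surface at z = 0. Lengths are in m, angles in rad, forces in N, time in s.
With the tool pointing down it reaches from about 0.325 to 0.775 m from the base axis. Payload 5.5 kg.
Tool frame: the origin (TCP) lies at the very end of the fingers, on their centre line; the grasp point (between the pads) lies 19 mm behind it (robot.grasp_offset is the z of the grasp point in the tool frame, in m); z points along the fingers, y is the line along which they close (so a half turn about z gives the same grasp; the last joint's range is limited). The gripper opens to 85 mm and grips with 20 to 120 N. Pads are 22 mm wide; open, the fingers measure 114 mm over their backs; the gripper's body (76 mm by 85 mm) begins 54 mm behind the grasp point. The pads swing forward as they close: fully open they stand 13 mm farther back than shut.
Start: joints at [-1.391, 0.091, 1.231, -0, 1.82, -0.057], TCP at [0.141, -0.583, 0.231] pointing down, gripper open.
Joint ranges: [-2.87, 2.87], [-0.86, 2.18], [0.17, 2.46], [-1.51, 4.65], [0.06, 2.69], [-2.65, 2.65]. Speed limits (rad/s): [2.57, 2.57, 3.01, 3.14, 3.14, 3.14].

## Interface

Orientations are given as a unit quaternion [x, y, z, w].
In Python, from rig import monitor, eyes, job, robot gives the robot as it stands.
- The arm moves only by the tool drive_tool, never from a script. Its argument "increments" is a list of rows, each a list of 2 entries, a list of its own where there are three numbers: the shift along the tool's x, y, z in units of 0.02 m (1.0 is 0.02 m), then the turn about the tool's z in units of 0.1 rad (1.0 is 0.1 rad). In form: [[[tx, ty, tz], twist], ...]. A call has 1 to 5 rows; each row shifts and turns the commanded pose from where the row before left it, along the tool's axes as they then stand; what a row does not reach is not made up. A row lasts 1/12 s, in which the tool goes at most 41.7 mm and 7.16 degrees, less where a joint would pass 70% of its speed; a pose out of reach is approached as far as the arm can. A call with a number of a shift or a turn outside -1 to 1 is refused whole. A call with a gripper value outside its range is refused whole. "gripper" is the opening in per cent of the stroke, from 0 (shut) to 100 (fully open), set as the call begins (left out, the last holds). The fingers move at their own pace and stop on an object; the grip force is fixed at half the most. Time passes only in rows, so rows that do not move let the fingers close. It gives the time, the measured TCP pose, the force, the opening and the grip force at its end, in the units of the state.
- monitor.sense(): the state, without advancing time (a new reading comes with each control period).
- eyes.read_camera(name): name is "scene" or "top" or "wrist"; returns (picture, depth): 384x512x3 uint8, red, green, blue; 384x512 float32, m along the optical axis (not along the pixel's ray), 0 where there is no reading.
- eyes.camera_info(name): a dict with "fx", "fy", "cx", "cy" (pixels), "dist" ([k1, k2, p1, p2, k3] as OpenCV has them; the pictures are not rectified), "world_from_camera" (4x4, takes a point from camera to world coordinates); the wrist camera has in their place "hand_eye" (4x4, takes a point from camera to tool coordinates, whose origin is the TCP and whose axes are the flange's). Camera axes: x right, y up, looking along -z (the intrinsics and any distortion apply to the point x, -y, -z); pixel columns grow to the right and rows downward; lengths in m; the calibration is good to about 2 mm. A picture is of the moment at which its call begins: read the wrist's pose just before it. camera_info takes no time and is no camera call.
- job.close_job(): hands the job in; it is judged then, once.
The state is a dict: "clock": time; "joints": joint angles; "qvel": joint speeds; "tau": joint torques, N m; "tool_pos": TCP position; "orientation": TCP orientation; "force": force on the tool from outside, world axes, zero at the start; "torque": the same for the moment, N m; "width": finger opening in m; "finger_force": force on a finger pad.
Only numpy, scipy, OpenCV 4.12 (cv2) and the standard library are available. Lean on these libraries where they do the work, as an engineer would, in place of code of your own. Each camera call takes 0.05 s, during which the arm holds its last target. There are 200 camera calls.

## Working session

There is one attempt and no reset: what is moved stays moved. The work goes in short steps, Python scripts to look and compute and a tool call to move; the robot and the scene stay as the last step left them, time stands still between calls to the robot, and variables do not carry over. Pictures are saved under pics/ and viewed, at most 14 in all, crops included, and the job is handed in when it is done.

Besides the shell and the picture viewer there is one more tool, called after ">>>" in YAML: its name, and indented under it one key for each argument. drive_tool: Moves the arm, as the interface text tells. Its arguments: {"type":"object","properties":{"increments":{"type":"array"},"gripper":{"type":"number"}},"required":["increments"]}

```bash
mkdir -p pics; ls; cat > h.py <<'E'
import numpy as np,cv2
from rig import monitor,eyes,job,robot
from scipy.spatial.transform import Rotation as R
def snap(n,save=None):
    s=monitor.sense(); im,d=eyes.read_camera(n); ci=eyes.camera_info(n)
    if n=='wrist':
        T=np.eye(4);T[:3,:3]=R.from_quat(s['orientation']).as_matrix();T[:3,3]=s['tool_pos'];M=T@np.array(ci['hand_eye'])
    else: M=np.array(ci['world_from_camera'])
    if save: cv2.imwrite('pics/'+save,cv2.cvtColor(im,cv2.COLOR_RGB2BGR))
    return im,d,ci,M
def K(ci): return np.array([[ci['fx'],0,ci['cx']],[0,ci['fy'],ci['cy']],[0,0,1.]])
def rays(uv,ci,M):
    p=cv2.undistortPoints(np.float64(uv).reshape(-1,1,2),K(ci),np.float64(ci['dist'])).reshape(-1,2)
    c=np.c_[p[:,0],-p[:,1],-np.ones(len(p))]
    return M[:3,3],c@M[:3,:3].T
def plane(uv,z,ci,M):
    o,r=rays(uv,ci,M); return o+r*((z-o[2])/r[:,2:])
def cloud(d,ci,M):
    v,u=np.mgrid[:d.shape[0],:d.shape[1]]
    o,r=rays(np.c_[u.ravel(),v.ravel()],ci,M)
    return (o+r*d.reshape(-1,1)).reshape(*d.shape,3)
def tri(obs):  # [(uv,ci,M),...] nearest point to rays
    A=np.zeros((3,3));b=np.zeros(3)
    for uv,ci,M in obs:
        o,r=rays([uv],ci,M);r=r[0]/np.linalg.norm(r[0]);P=np.eye(3)-np.outer(r,r);A+=P;b+=P@o
    return np.linalg.solve(A,b)
E
python3 - <<'E'
from h import *
im1,_,c1,M1=snap('top','top0.png');im2,_,c2,M2=snap('scene','scene0.png')
print(M1.round(3),M2.round(3),c1['fx'],c2['fx'],monitor.sense(), robot.grasp_offset)
E
```

```text
pics
[[ 0.016  0.991 -0.133  0.444]
 [-1.     0.012 -0.028 -0.017]
 [-0.026  0.134  0.991  0.908]
 [ 0.     0.     0.     1.   ]] [[-0.668 -0.567  0.482  1.083]
 [ 0.745 -0.502  0.44   0.461]
 [-0.008  0.653  0.757  0.91 ]
 [ 0.     0.     0.     1.   ]] 353.61302048314315 369.8913756193704 {'clock': 0.1, 'joints': array([-1.39072639e+00,  9.18466433e-02,  1.23178154e+00, -2.16598020e-05,
        1.81983559e+00, -5.66884805e-02]), 'qvel': array([ 1.56354508e-04, -2.88519483e-04, -2.17577317e-03, -6.11421903e-06,
       -5.94777573e-04,  5.20555050e-05]), 'tau': array([ 3.70912705e-03, -4.60215890e+01, -4.19219470e+01,  1.06210200e-04,
        1.05960231e-02,  5.03706261e-06]), 'tool_pos': array([ 0.14068208, -0.58300117,  0.23021712]), 'orientation': array([ 9.93001240e-01,  1.18100221e-01, -6.81571441e-05, -9.33133918e-04]), 'force': array([-0.47079957,  0.00961402, -0.15146671]), 'torque': array([-0.00404477,  0.01791442,  0.01775771]), 'finger_force': 0.0, 'width': 0.08540635560283973} -0.0187
```

View pics/top0.png

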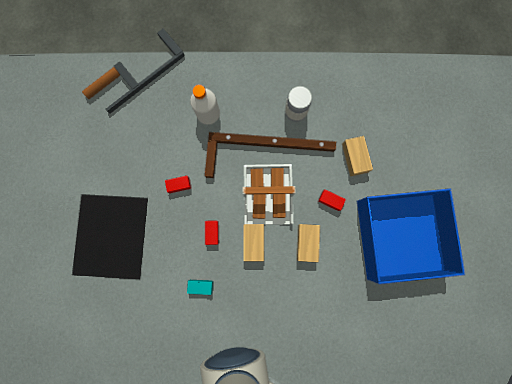

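View pics/scene0.png

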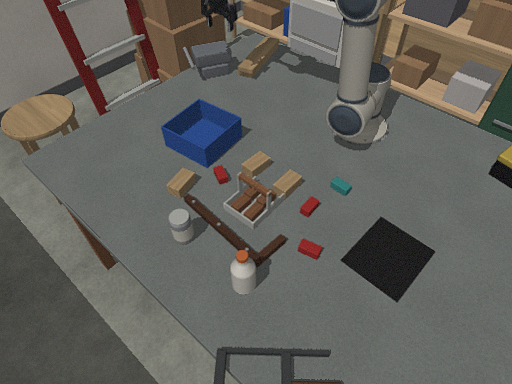

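The top view shows the tray at about (268,195), with the fence corner at about (213,140). The blocks are at (253,243), (308,243) and (357,155), the tub at (410,235) and the mat at (110,237). Red and turquoise decoys are scattered about. The scene view agrees with this.

Moves can't tilt the tool directly, so I'll measure the scene and check how the robot behaves at its limits.

```bash
python3 - <<'E'
from h import *
print([a for a in dir(robot) if a[0]!='_'],[a for a in dir(monitor) if a[0]!='_'])
im,d,ci,M=snap('top'); P=cloud(d,ci,M)
big=cv2.resize(cv2.cvtColor(im[150:280,150:360],cv2.COLOR_RGB2BGR),None,fx=3.8,fy=3.8,interpolation=cv2.INTER_CUBIC);cv2.imwrite('pics/t1.png',big)
for n,uv in dict(tray=(268,195),bar=(268,189),bar2=(291,189),floor=(268,210),top=(268,167),b1=(253,243),b2=(308,243),b3=(357,155),bench=(330,260),mat=(110,237),tubf=(410,235),fence=(275,140),stop=(210,165)).items(): print(n,uv,P[uv[1],uv[0]].round(3))
hsv=cv2.cvtColor(im,cv2.COLOR_RGB2HSV)
def rect(m,z,n):
    cs,_=cv2.findContours(m.astype(np.uint8),cv2.RETR_EXTERNAL,cv2.CHAIN_APPROX_NONE)
    for c in cs:
        if cv2.contourArea(c)<150: continue
        w=plane(c.reshape(-1,2),z,ci,M)[:,:2].astype(np.float32)
        r=cv2.minAreaRect(w*1000); print(n,np.round(r[0]),np.round(r[1]),round(r[2],1),'px',c.reshape(-1,2).mean(0).round())
h,s,v=[hsv[...,i].astype(int) for i in range(3)]
print('blk hsv',hsv[243,253],'bar',hsv[189,268],'off',hsv[210,260],'fence',hsv[140,275])
rect((abs(h-hsv[243,253][0])<6)&(v>150)&(s>60),.04,'pale')
rect((h>105)&(h<125)&(s>150),.09,'tub')
rect((v<25),.003,'dark')
rect((h<15)&(s>100)&(v<110)&(v>25),.025,'fence')
E
```

```text
['Unreachable', 'grasp_offset'] ['sense']
tray (268, 195) [ 0.554 -0.036  0.006]
bar (268, 189) [ 0.556 -0.034  0.103]
bar2 (291, 189) [ 0.557 -0.087  0.102]
floor (268, 210) [ 0.516 -0.036  0.008]
top (268, 167) [ 0.626 -0.035  0.014]
b1 (253, 243) [0.432 0.    0.039]
b2 (308, 243) [ 0.434 -0.133  0.042]
b3 (357, 155) [ 0.654 -0.257  0.04 ]
bench (330, 260) [ 0.444 -0.017  0.908]
mat (110, 237) [0.44  0.37  0.004]
tubf (410, 235) [ 0.457 -0.395  0.007]
fence (275, 140) [ 0.694 -0.052  0.026]
stop (210, 165) [0.628 0.114 0.023]
blk hsv [ 20 129 205] bar [ 14 180 159] off [ 14 184  90] fence [ 96  20 202]
pale [ 435. -135.] [51. 89.] 87.7 px [309. 243.]
pale [435.   0.] [87. 49.] 0.8 px [253. 242.]
pale [ 656. -261.] [90. 49.] 13.1 px [359. 154.]
tub [ 454. -360.] [199. 224.] 6.4 px [411. 236.]
fence [645. -40.] [327. 118.] 86.3 px [259. 146.]
fence [846. 412.] [ 18. 108.] 41.5 px [103.  84.]
```

>>> drive_tool:
  increments:
    - [[0, 0, -1], 0]
    - [[0, 0, -1], 0]
    - [[0, 0, -1], 0]
    - [[0, 0, -1], 0]
    - [[0, 0, -1], 0]

```text
clock: 0.57
tool_pos: [0.1407, -0.5831, 0.3318]
orientation: [0.993, 0.118, -0.0, -0.0]
force: [0.6, -0.3, 0.4]
width: 0.0854
finger_force: 0.0
```

>>> drive_tool:
  increments:
    - [[0, 0, -1], 0]
    - [[0, 0, -1], 0]
    - [[0, 0, -1], 0]
    - [[0, 0, -1], 0]
    - [[0, 0, -1], 0]

```text
clock: 0.98
tool_pos: [0.1407, -0.5832, 0.4319]
orientation: [0.993, 0.118, -0.0, -0.0]
force: [0.1, -1.0, 0.2]
width: 0.0854
finger_force: 0.0
```

>>> drive_tool:
  increments:
    - [[0, 0, -1], 0]
    - [[0, 0, -1], 0]
    - [[0, 0, -1], 0]
    - [[0, 0, -1], 0]
    - [[0, 0, -1], 0]

```text
clock: 1.4
tool_pos: [0.1399, -0.5796, 0.5269]
orientation: [0.993, 0.118, 0.0, 0.001]
force: [7.7, -29.9, 55.0]
width: 0.0853
finger_force: 0.0
```

>>> drive_tool:
  increments:
    - [[0, 0, -1], 0]
    - [[0, 0, -1], 0]
    - [[0, 0, -1], 0]
    - [[0, 0, -1], 0]
    - [[0, 0, -1], 0]

```text
clock: 1.82
tool_pos: [0.1293, -0.5355, 0.5742]
orientation: [0.993, 0.118, 0.003, 0.024]
force: [-0.8, 0.2, -0.5]
width: 0.0854
finger_force: 0.0
```

View pics/t1.png

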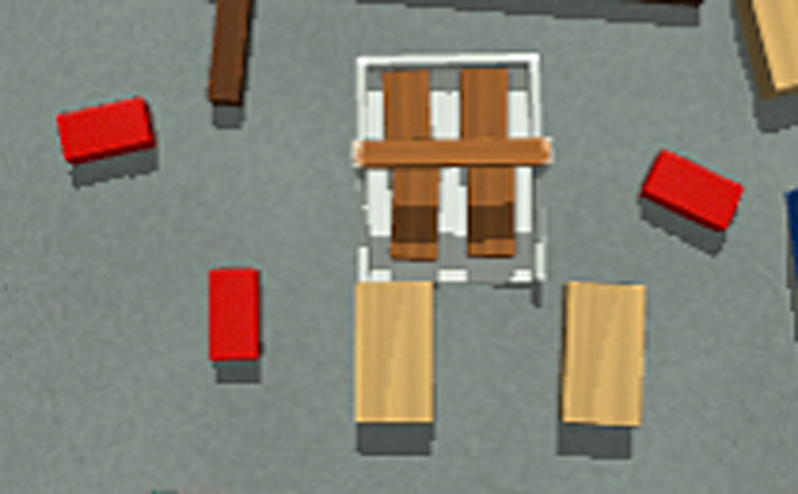

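>>> drive_tool:
  increments:
    - [[0, 0, -0.5], 0]
    - [[0, 0, -0.5], 0]
    - [[0, 0, -0.5], 0]
    - [[0, 0, -0.5], 0]
    - [[0, 0, -0.5], 0]

```text
clock: 2.23
tool_pos: [0.1244, -0.5156, 0.5919]
orientation: [0.993, 0.118, 0.004, 0.031]
force: [-0.2, 0.0, 0.4]
width: 0.0853
finger_force: 0.0
```

```bash
cat > s.py <<'E'
from h import *
s=monitor.sense();Rm=R.from_quat(s['orientation']).as_matrix()
print(s['clock'],s['tool_pos'].round(4),'z',Rm[:,2].round(3),'y',Rm[:,1].round(3),'q',s['joints'].round(2),'F',s['force'].round(1),'w',s['width'].round(4),s['finger_force'].round(1))
E
python3 s.py
```

```text
Traceback (most recent call last):
  File "s.py", line 3, in <module>
    print(s['clock'],s['tool_pos'].round(4),'z',Rm[:,2].round(3),'y',Rm[:,1].round(3),'q',s['joints'].round(2),'F',s['force'].round(1),'w',s['width'].round(4),s['finger_force'].round(1))
                                                                                                                                           ^^^^^^^^^^^^^^^^
AttributeError: 'float' object has no attribute 'round'
```

```bash
sed -i "s/s\['finger_force'\].round(1)/s['finger_force']/; s/s\['width'\].round(4)/s['width']/" s.py; python3 s.py
```

```text
2.2333 [ 0.1244 -0.5156  0.5919] z [ 0.015 -0.061 -0.998] y [ 0.234 -0.97   0.062] q [-1.4   0.37  0.17  0.01  2.54 -0.06] F [-0.2  0.   0.4] w 0.08534490008388242 0.0
```

>>> drive_tool:
  increments:
    - [[0, 0, -0.5], 0]
    - [[0, 0, -0.5], 0]
    - [[0, 0, -0.5], 0]
    - [[0, 0, -0.5], 0]
    - [[0, 0, -0.5], 0]

```text
clock: 2.65
tool_pos: [0.1191, -0.4935, 0.6107]
orientation: [0.992, 0.118, 0.005, 0.041]
force: [0.3, -0.3, 0.3]
width: 0.0853
finger_force: 0.0
```

>>> drive_tool:
  increments:
    - [[0, 0.5, 0], 0]
    - [[0, 0.5, 0], 0]
    - [[0, 0.5, 0], 0]
    - [[0, 0.5, 0], 0]
    - [[0, 0.5, 0], 0]

```text
clock: 3.07
tool_pos: [0.1278, -0.5297, 0.5903]
orientation: [0.992, 0.118, 0.006, 0.047]
force: [0.4, -1.1, 0.3]
width: 0.0853
finger_force: 0.0
```

```bash
python3 s.py
```

```text
3.0667 [ 0.1278 -0.5297  0.5903] z [ 0.022 -0.092 -0.996] y [ 0.234 -0.968  0.095] q [-1.4   0.38  0.17  0.01  2.5  -0.06] F [ 0.4 -1.1  0.3] w 0.08531979367298345 0.0
```

The tray's open end faces the robot. Pushing past the arm's reach tilts the tool, and the tilt stays. So my plan is:
1. Gain a tilt of about 40° along the bar's direction with the hand empty.
2. Grip the bar with the tool tilted.
3. Tip the tray over the tub with the twist.
4. Undo the tilt later at the opposite azimuth.

>>> drive_tool:
  increments:
    - [[-0.6, -0.15, 1], 0]
    - [[-0.6, -0.15, 1], 0]
    - [[-0.6, -0.15, 1], 0]
    - [[-0.6, -0.15, 1], 0]
    - [[-0.6, -0.15, 1], 0]

```text
clock: 3.48
tool_pos: [0.0678, -0.5377, 0.4893]
orientation: [0.992, 0.118, 0.006, 0.047]
force: [0.2, 0.0, 0.9]
width: 0.0855
finger_force: 0.0
```

>>> drive_tool:
  increments:
    - [[-0.6, 0.15, 1], 0]
    - [[-0.6, 0.15, 1], 0]
    - [[-0.6, 0.15, 1], 0]
    - [[-0.6, 0.15, 1], 0]
    - [[-0.6, 0.15, 1], 0]

```text
clock: 3.9
tool_pos: [0.0151, -0.5758, 0.3912]
orientation: [0.992, 0.118, 0.006, 0.047]
force: [0.2, 0.1, -0.0]
width: 0.0851
finger_force: 0.0
```

>>> drive_tool:
  increments:
    - [[0, 0.3, 1], 0]
    - [[0, 0.3, 1], 0]
    - [[0, 0.3, 1], 0]
    - [[0, 0.3, 1], 0]
    - [[0, 0.3, 1], 0]

```text
clock: 4.32
tool_pos: [0.0249, -0.6141, 0.2944]
orientation: [0.992, 0.118, 0.006, 0.047]
force: [0.3, -1.0, -0.9]
width: 0.0852
finger_force: 0.0
```

>>> drive_tool:
  increments:
    - [[0, 1, 0], 0]
    - [[0, 1, 0], 0]
    - [[0, 1, 0], 0]
    - [[0, 1, 0], 0]
    - [[0, 1, 0], 0]

```text
clock: 4.73
tool_pos: [0.0485, -0.7114, 0.3048]
orientation: [0.992, 0.118, 0.006, 0.047]
force: [-0.4, -1.0, 0.0]
width: 0.085
finger_force: 0.0
```

```bash
python3 s.py
```

```text
4.7333 [ 0.0485 -0.7114  0.3048] z [ 0.023 -0.092 -0.995] y [ 0.234 -0.968  0.095] q [-1.56  0.36  0.8   0.02  1.9  -0.22] F [-0.4 -1.   0. ] w 0.08503298749548989 0.0
```

>>> drive_tool:
  increments:
    - [[-0.5, 0.6, 0.06], 0]
    - [[-0.3, 0.5, 0.05], 0]
    - [[-0.3, 0.5, 0.05], 0]
    - [[-0.3, 0.5, 0.05], 0]
    - [[-0.3, 0.5, 0.05], 0]

```text
clock: 5.15
tool_pos: [0.0273, -0.77, 0.3042]
orientation: [0.992, 0.118, 0.006, 0.047]
force: [0.6, -0.4, 0.9]
width: 0.0853
finger_force: 0.0
```

>>> drive_tool:
  increments:
    - [[-0.15, 0.6, 0], 0]
    - [[-0.15, 0.6, 0], 0]
    - [[-0.15, 0.6, 0], 0]
    - [[-0.15, 0.6, 0], 0]
    - [[-0.15, 0.6, 0], 0]

```text
clock: 5.57
tool_pos: [0.0267, -0.8228, 0.295]
orientation: [0.992, 0.118, 0.007, 0.043]
force: [1.0, -3.7, -2.6]
width: 0.0856
finger_force: 0.0
```

>>> drive_tool:
  increments:
    - [[-0.15, 0.6, 0], 0]
    - [[-0.15, 0.6, 0], 0]
    - [[-0.15, 0.6, 0], 0]
    - [[-0.15, 0.6, 0], 0]
    - [[-0.15, 0.6, 0], 0]

```text
clock: 5.98
tool_pos: [0.0252, -0.8459, 0.2927]
orientation: [0.99, 0.118, 0.003, 0.072]
force: [0.0, 0.3, 0.4]
width: 0.0852
finger_force: 0.0
```

```bash
python3 s.py
```

```text
5.9833 [ 0.0252 -0.8459  0.2927] z [ 0.024 -0.142 -0.99 ] y [ 0.232 -0.962  0.144] q [-1.59  0.83  0.17  0.03  2.   -0.24] F [0.  0.3 0.4] w 0.08520908237469128 0.0
```

>>> drive_tool:
  increments:
    - [[-0.25, 1, 0.15], 0]
    - [[-0.25, 1, 0.15], 0]
    - [[-0.25, 1, 0.15], 0]
    - [[-0.25, 1, 0.15], 0]
    - [[-0.25, 1, 0.15], 0]

```text
clock: 6.4
tool_pos: [0.0232, -0.8878, 0.2562]
orientation: [0.988, 0.117, 0.001, 0.101]
force: [0.8, 1.1, -0.5]
width: 0.0855
finger_force: 0.0
```

>>> drive_tool:
  increments:
    - [[-0.25, 1, 0.2], 0]
    - [[-0.25, 1, 0.2], 0]
    - [[-0.25, 1, 0.2], 0]
    - [[-0.25, 1, 0.2], 0]
    - [[-0.25, 1, 0.2], 0]

```text
clock: 6.82
tool_pos: [0.0214, -0.9267, 0.2271]
orientation: [0.984, 0.116, -0.002, 0.134]
force: [0.1, -0.3, 0.5]
width: 0.0856
finger_force: 0.0
```

>>> drive_tool:
  increments:
    - [[-0.25, 1, 0.3], 0]
    - [[-0.25, 1, 0.3], 0]
    - [[-0.25, 1, 0.3], 0]
    - [[-0.25, 1, 0.3], 0]
    - [[-0.25, 1, 0.3], 0]

```text
clock: 7.23
tool_pos: [0.0199, -0.9653, 0.1972]
orientation: [0.979, 0.115, -0.005, 0.167]
force: [0.3, -0.1, -0.1]
width: 0.0853
finger_force: 0.0
```

```bash
python3 s.py
```

```text
7.2333 [ 0.0199 -0.9653  0.1972] z [ 0.028 -0.328 -0.944] y [ 0.227 -0.918  0.326] q [-1.6   0.96  0.17  0.04  1.67 -0.25] F [ 0.3 -0.1 -0.1] w 0.08527650728517298 0.0
```

>>> drive_tool:
  increments:
    - [[-0.25, 1, -0.3], 0]
    - [[-0.25, 1, -0.3], 0]
    - [[-0.25, 1, -0.3], 0]
    - [[-0.25, 1, -0.3], 0]
    - [[-0.25, 1, -0.3], 0]

```text
clock: 7.65
tool_pos: [0.0166, -0.9777, 0.2331]
orientation: [0.972, 0.114, -0.009, 0.204]
force: [-0.4, -0.1, 0.1]
width: 0.085
finger_force: 0.0
```

>>> drive_tool:
  increments:
    - [[-0.25, 1, -0.3], 0]
    - [[-0.25, 1, -0.3], 0]
    - [[-0.25, 1, -0.3], 0]
    - [[-0.25, 1, -0.3], 0]
    - [[-0.25, 1, -0.3], 0]

```text
clock: 8.07
tool_pos: [0.0135, -0.9873, 0.2675]
orientation: [0.965, 0.113, -0.013, 0.238]
force: [-0.2, -0.1, 0.4]
width: 0.0855
finger_force: 0.0
```

>>> drive_tool:
  increments:
    - [[-0.25, 1, 0], 0]
    - [[-0.25, 1, 0], 0]
    - [[-0.25, 1, 0], 0]
    - [[-0.25, 1, 0], 0]
    - [[-0.25, 1, 0], 0]

```text
clock: 8.48
tool_pos: [0.0112, -1.0073, 0.2808]
orientation: [0.956, 0.111, -0.016, 0.271]
force: [-0.8, 0.6, 0.2]
width: 0.0853
finger_force: 0.0
```

>>> drive_tool:
  increments:
    - [[-0.25, 1, 0.1], 0]
    - [[-0.25, 1, 0.1], 0]
    - [[-0.25, 1, 0.1], 0]
    - [[-0.25, 1, 0.1], 0]
    - [[-0.25, 1, 0.1], 0]

```text
clock: 8.9
tool_pos: [0.0092, -1.028, 0.2941]
orientation: [0.946, 0.109, -0.02, 0.306]
force: [0.3, 0.4, -0.3]
width: 0.0853
finger_force: 0.0
```

>>> drive_tool:
  increments:
    - [[-0.25, 1, 0.1], 0]
    - [[-0.25, 1, 0.1], 0]
    - [[-0.25, 1, 0.1], 0]
    - [[-0.25, 1, 0.1], 0]
    - [[-0.25, 1, 0.1], 0]

```text
clock: 9.32
tool_pos: [0.0071, -1.0449, 0.3135]
orientation: [0.934, 0.108, -0.024, 0.339]
force: [-1.2, -0.1, -0.6]
width: 0.0855
finger_force: 0.0
```

```bash
python3 s.py
```

```text
9.3167 [ 0.0071 -1.0449  0.3135] z [ 0.028 -0.639 -0.769] y [ 0.217 -0.747  0.629] q [-1.62  0.9   0.17  0.06  1.38 -0.26] F [-1.2 -0.1 -0.6] w 0.0855203619086629 0.0
```

>>> drive_tool:
  increments:
    - [[-0.25, 1, 0.1], 0]
    - [[-0.25, 1, 0.1], 0]
    - [[-0.25, 1, 0.1], 0]
    - [[-0.25, 1, 0.1], 0]
    - [[-0.25, 1, 0.1], 0]

```text
clock: 9.73
tool_pos: [0.0049, -1.0581, 0.338]
orientation: [0.922, 0.106, -0.028, 0.371]
force: [-0.4, 0.5, 0.1]
width: 0.0856
finger_force: 0.0
```

>>> drive_tool:
  increments:
    - [[-0.25, 1, 0.1], 0]
    - [[-0.25, 1, 0.1], 0]
    - [[-0.25, 1, 0.1], 0]
    - [[-0.25, 1, 0.1], 0]
    - [[-0.25, 1, 0.1], 0]

```text
clock: 10.15
tool_pos: [0.0027, -1.0677, 0.3674]
orientation: [0.909, 0.104, -0.031, 0.403]
force: [0.8, 0.4, -0.6]
width: 0.0856
finger_force: 0.0
```

>>> drive_tool:
  increments:
    - [[-0.25, 1, 0.1], 0]
    - [[-0.25, 1, 0.1], 0]
    - [[-0.25, 1, 0.1], 0]
    - [[-0.25, 1, 0.1], 0]
    - [[-0.25, 1, 0.1], 0]

```text
clock: 10.57
tool_pos: [0.0004, -1.0735, 0.4009]
orientation: [0.895, 0.101, -0.035, 0.433]
force: [-0.1, 0.1, -0.6]
width: 0.0856
finger_force: 0.0
```

```bash
python3 s.py; python3 - <<'E'
from h import *
# tray pose from both cameras: bar orange mask above z .08
for n in('top','scene'):
    im,d,ci,M=snap(n);P=cloud(d,ci,M);h,s,v=[cv2.cvtColor(im,cv2.COLOR_RGB2HSV)[...,i].astype(int) for i in range(3)]
    near=(abs(P[...,0]-.55)<.12)&(abs(P[...,1]+.035)<.1)
    m=near&(P[...,2]>.085)&(P[...,2]<.13)&(s>60)
    Q=P[m];r=cv2.minAreaRect((Q[:,:2]*1000).astype(np.float32));print(n,'bar',np.round(r[0],1),np.round(r[1]),round(r[2],1),'z',np.median(Q[:,2]).round(4),np.percentile(Q[:,2],95).round(4))
    mm=near&(P[...,2]>.02)&(P[...,2]<.04)&(s<40)&(v>150); Q=P[mm]
    if len(Q)>10: r=cv2.minAreaRect((Q[:,:2]*1000).astype(np.float32));print('walls',np.round(r[0],1),np.round(r[1]),round(r[2],1))
    # tub rim
    m=(h>100)&(h<128)&(s>120)&(abs(P[...,2]-.09)<.008)&(P[...,1]<-.2); Q=P[m]; r=cv2.minAreaRect((Q[:,:2]*1000).astype(np.float32));print('tub',np.round(r[0],1),np.round(r[1]),round(r[2],1),len(Q))
    m=(v<40)&(abs(P[...,2]-.003)<.006)&(P[...,1]>.2)&(P[...,0]<.6); m=cv2.morphologyEx(m.astype(np.uint8),cv2.MORPH_OPEN,np.ones((5,5)))>0; Q=P[m]; r=cv2.minAreaRect((Q[:,:2]*1000).astype(np.float32));print('mat',np.round(r[0],1),np.round(r[1]),round(r[2],1),len(Q))
E
```

```text
10.5667 [ 4.0000e-04 -1.0735e+00  4.0090e-01] z [ 0.025 -0.782 -0.623] y [ 0.212 -0.605  0.768] q [-1.62  0.85  0.17  0.07  1.23 -0.27] F [-0.1  0.1 -0.6] w 0.0856097365044713 0.0
top bar [555.4 -34.8] [ 16. 117.] 1.7 z 0.1029 0.1051
walls [556.3 -37.2] [150. 119.] 1.0
tub [ 455.5 -372.5] [201. 201.] 6.4 957
mat [442.5 372.6] [181. 208.] 87.7 5378
scene bar [554.  -34.6] [ 19. 121.] 1.5 z 0.1018 0.1048
walls [558.4 -35.8] [142. 119.] 2.1
tub [ 454.8 -371.5] [203. 205.] 5.9 378
mat [443.2 371.4] [177. 209.] 88.1 3113
```

>>> drive_tool:
  increments:
    - [[0, 0, -0.5], -1]
    - [[0, 0, -0.5], -1]
    - [[0, 0, -0.5], -1]
    - [[0, 0, -0.5], -1]
    - [[0, 0, -0.5], -1]

```text
clock: 11.08
tool_pos: [-0.0007, -1.0339, 0.4314]
orientation: [0.842, 0.322, -0.142, 0.41]
force: [-0.3, 0.1, -0.2]
width: 0.0855
finger_force: 0.0
```

>>> drive_tool:
  increments:
    - [[0, 0, -0.5], -1]
    - [[0, 0, -0.5], -1]
    - [[0, 0, -0.5], -1]
    - [[0, 0, -0.5], -1]
    - [[0, 0, -0.5], -1]

```text
clock: 11.5
tool_pos: [-0.002, -0.9948, 0.4627]
orientation: [0.736, 0.52, -0.239, 0.362]
force: [-0.6, -0.2, 0.0]
width: 0.0851
finger_force: 0.0
```

>>> drive_tool:
  increments:
    - [[0, 0, -0.5], -1]
    - [[0, 0, -0.5], -1]
    - [[0, 0, -0.5], -1]
    - [[0, 0, -0.5], -0.6]
    - [[0, 0, 0], 0]

```text
clock: 11.92
tool_pos: [-0.003, -0.9628, 0.4916]
orientation: [0.631, 0.642, -0.301, 0.315]
force: [-0.6, -0.1, 0.7]
width: 0.0856
finger_force: 0.0
```

```bash
cat >> s.py <<'E'
import sys
p=s['tool_pos']
for a in sys.argv[1:]:
    t=np.array(eval(a)); dv=Rm.T@(t-p); n=max(1,np.ceil(abs(dv/.02).max())); print(a,'units',(dv/.02).round(2),'rows',n,'per row',(dv/.02/n).round(3)); p=t
E
python3 s.py "[.3,-.65,.42]" "[.555,-.0,.35]" "[.555,.024,.141]" "[.555,-.047,.083]"
```

```text
11.9167 [-0.003  -0.9628  0.4916] z [ 0.025 -0.784 -0.621] y [1.    0.023 0.012] q [-1.64  0.47  0.54  0.08  1.23 -1.64] F [-0.6 -0.1  0.7] w 0.08562028398242194 0.0
[.3,-.65,.42] units [12.44 15.46 -9.66] rows 16.0 per row [ 0.777  0.966 -0.603]
[.555,-.0,.35] units [ 22.85  13.45 -22.98] rows 23.0 per row [ 0.993  0.585 -0.999]
[.555,.024,.141] units [ 8.94 -0.09  5.54] rows 9.0 per row [ 0.993 -0.01   0.616]
[.555,-.047,.083] units [ 0.07 -0.12  4.58] rows 5.0 per row [ 0.014 -0.023  0.916]
```

>>> drive_tool:
  increments:
    - [[0.78, 0.97, -0.6], 0]
    - [[0.78, 0.97, -0.6], 0]
    - [[0.78, 0.97, -0.6], 0]
    - [[0.78, 0.97, -0.6], 0]
    - [[0.78, 0.97, -0.6], 0]

```text
clock: 12.33
tool_pos: [0.0929, -0.8656, 0.4643]
orientation: [0.633, 0.641, -0.298, 0.314]
force: [0.7, -0.3, 0.2]
width: 0.0855
finger_force: 0.0
```

>>> drive_tool:
  increments:
    - [[0.78, 0.97, -0.6], 0]
    - [[0.78, 0.97, -0.6], 0]
    - [[0.78, 0.97, -0.6], 0]
    - [[0.78, 0.97, -0.6], 0]
    - [[0.78, 0.97, -0.6], 0]

```text
clock: 12.75
tool_pos: [0.1883, -0.7679, 0.4424]
orientation: [0.633, 0.641, -0.298, 0.314]
force: [0.8, 0.3, 0.9]
width: 0.0854
finger_force: 0.0
```

>>> drive_tool:
  increments:
    - [[0.78, 0.97, -0.6], 0]
    - [[0.78, 0.97, -0.6], 0]
    - [[0.78, 0.97, -0.6], 0]
    - [[0.78, 0.97, -0.6], 0]
    - [[0.78, 0.97, -0.6], 0]

```text
clock: 13.17
tool_pos: [0.2835, -0.6702, 0.4204]
orientation: [0.633, 0.641, -0.298, 0.314]
force: [-0.8, -1.1, -0.2]
width: 0.0855
finger_force: 0.0
```

>>> drive_tool:
  increments:
    - [[0.99, 0.58, -1], 0]
    - [[0.99, 0.58, -1], 0]
    - [[0.99, 0.58, -1], 0]
    - [[0.99, 0.58, -1], 0]
    - [[0.99, 0.58, -1], 0]

```text
clock: 13.58
tool_pos: [0.3382, -0.5287, 0.4064]
orientation: [0.633, 0.641, -0.298, 0.315]
force: [0.9, 0.6, 0.5]
width: 0.0855
finger_force: 0.0
```

>>> drive_tool:
  increments:
    - [[0.99, 0.58, -1], 0]
    - [[0.99, 0.58, -1], 0]
    - [[0.99, 0.58, -1], 0]
    - [[0.99, 0.58, -1], 0]
    - [[0.99, 0.58, -1], 0]

```text
clock: 14.0
tool_pos: [0.3934, -0.3874, 0.3924]
orientation: [0.633, 0.641, -0.298, 0.315]
force: [0.7, 1.1, 0.0]
width: 0.0851
finger_force: 0.0
```

>>> drive_tool:
  increments:
    - [[0.99, 0.58, -1], 0]
    - [[0.99, 0.58, -1], 0]
    - [[0.99, 0.58, -1], 0]
    - [[0.99, 0.58, -1], 0]
    - [[0.99, 0.58, -1], 0]

```text
clock: 14.42
tool_pos: [0.4487, -0.246, 0.3782]
orientation: [0.633, 0.641, -0.298, 0.315]
force: [0.5, -0.9, -0.1]
width: 0.0854
finger_force: 0.0
```

```bash
python3 s.py "[.555,-.0,.35]" "[.555,.024,.141]" "[.555,-.047,.083]"
```

```text
14.4167 [ 0.4487 -0.246   0.3782] z [ 0.026 -0.781 -0.624] y [1.    0.021 0.016] q [-0.03 -0.33  1.59 -0.91  1.72 -0.27] F [ 0.5 -0.9 -0.1] w 0.08535337013951537 0.0
[.555,-.0,.35] units [ 8.77  5.55 -8.59] rows 9.0 per row [ 0.975  0.616 -0.955]
[.555,.024,.141] units [ 8.91 -0.14  5.58] rows 9.0 per row [ 0.991 -0.015  0.62 ]
[.555,-.047,.083] units [ 0.05 -0.12  4.58] rows 5.0 per row [ 0.01  -0.024  0.916]
```

>>> drive_tool:
  increments:
    - [[0.97, 0.62, -0.95], 0]
    - [[0.97, 0.62, -0.95], 0]
    - [[0.97, 0.62, -0.95], 0]
    - [[0.97, 0.62, -0.95], 0]
    - [[0.97, 0.62, -0.95], 0]

```text
clock: 14.83
tool_pos: [0.5081, -0.1099, 0.3622]
orientation: [0.633, 0.641, -0.298, 0.315]
force: [0.7, -0.1, 1.1]
width: 0.0851
finger_force: 0.0
```

>>> drive_tool:
  increments:
    - [[0.97, 0.62, -0.95], 0]
    - [[0.97, 0.62, -0.95], 0]
    - [[0.97, 0.62, -0.95], 0]
    - [[0.97, 0.62, -0.95], 0]
    - [[0, 0, 0], 0]

```text
clock: 15.25
tool_pos: [0.5569, 0.0014, 0.3466]
orientation: [0.631, 0.644, -0.299, 0.314]
force: [0.4, 0.6, -0.7]
width: 0.0854
finger_force: 0.0
```

>>> drive_tool:
  increments:
    - [[0.99, 0, 0.62], 0]
    - [[0.99, 0, 0.62], 0]
    - [[0.99, 0, 0.62], 0]
    - [[0.99, 0, 0.62], 0]
    - [[0.99, 0, 0.62], 0]

```text
clock: 15.67
tool_pos: [0.5562, 0.0106, 0.2328]
orientation: [0.633, 0.641, -0.298, 0.314]
force: [0.1, 0.1, 0.4]
width: 0.0856
finger_force: 0.0
```

```bash
python3 s.py "[.555,.024,.141]" "[.555,-.047,.083]"; python3 - <<'E'
from h import *
im,d,ci,M=snap('wrist','w1.png')
E
```

```text
15.6667 [0.5562 0.0106 0.2328] z [ 0.026 -0.781 -0.624] y [1.    0.021 0.015] q [ 0.41  0.14  1.4  -0.87  1.88  0.24] F [0.1 0.1 0.4] w 0.08558779055161338 0.0
[.555,.024,.141] units [ 4.   -0.12  2.34] rows 5.0 per row [ 0.801 -0.023  0.468]
[.555,-.047,.083] units [ 0.05 -0.12  4.58] rows 5.0 per row [ 0.01  -0.023  0.916]
```

View pics/w1.png

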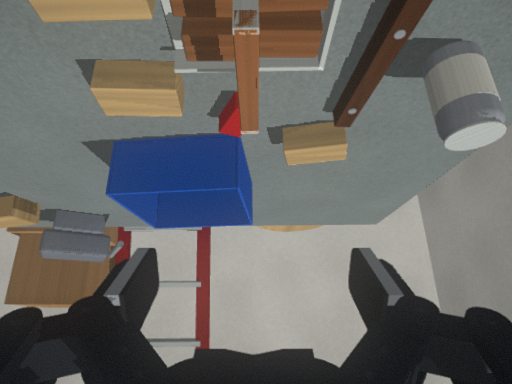

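The wrist view shows the bar at column 247, centred between the fingers, with the tray above it, so the approach is aligned.

>>> drive_tool:
  increments:
    - [[0.8, 0, 0.47], 0]
    - [[0.8, 0, 0.47], 0]
    - [[0.8, 0, 0.47], 0]
    - [[0.8, 0, 0.47], 0]
    - [[0.8, 0, 0.47], 0]

```text
clock: 16.13
tool_pos: [0.5574, 0.0238, 0.1422]
orientation: [0.633, 0.641, -0.298, 0.315]
force: [0.1, 0.1, -0.1]
width: 0.0852
finger_force: 0.0
```

>>> drive_tool:
  increments:
    - [[0, 0, 0.9], 0]
    - [[0, 0, 0.9], 0]
    - [[0, 0, 0.9], 0]
    - [[0, 0, 0.9], 0]
    - [[0, 0, 0.9], 0]

```text
clock: 16.55
tool_pos: [0.5598, -0.0473, 0.0864]
orientation: [0.633, 0.641, -0.298, 0.315]
force: [0.9, 0.3, -0.1]
width: 0.0856
finger_force: 0.0
```

```bash
python3 s.py "[.555,-.047,.083]"; python3 - <<'E'
from h import *
im,d,ci,M=snap('scene')
cv2.imwrite('pics/s2.png',cv2.resize(cv2.cvtColor(im[120:250,180:330],cv2.COLOR_RGB2BGR),None,fx=4,fy=4,interpolation=cv2.INTER_CUBIC))
E
```

```text
16.55 [ 0.5598 -0.0473  0.0864] z [ 0.026 -0.781 -0.624] y [1.    0.021 0.016] q [ 0.32  0.19  1.61 -0.85  1.64  0.38] F [ 0.9  0.3 -0.1] w 0.0855736342527477 0.0
[.555,-.047,.083] units [ 0.14 -0.24  0.09] rows 1 per row [ 0.139 -0.242  0.088]
```

View pics/s2.png

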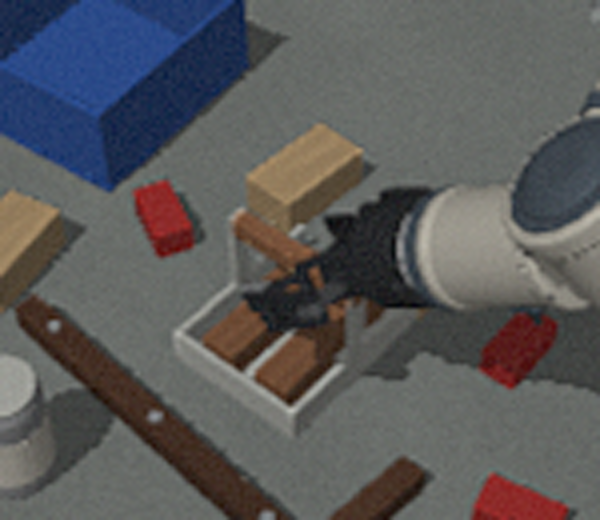

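>>> drive_tool:
  increments:
    - [[0.1, -0.24, 0.1], 0]
    - [[0, 0, 0], 0]
    - [[0, 0, 0], 0]
    - [[0, 0, 0], 0]
    - [[0, 0, 0], 0]
  gripper: 0

```text
clock: 17.02
tool_pos: [0.5551, -0.0462, 0.0841]
orientation: [0.632, 0.642, -0.298, 0.315]
force: [0.4, -0.6, -0.3]
width: 0.0254
finger_force: 0.0
```

>>> drive_tool:
  increments:
    - [[0, 0, 0], 0]
    - [[0, 0, 0], 0]
    - [[0, 0, 0], 0]
    - [[0, 0, 0], 0]
    - [[0, 0, 0], 0]

```text
clock: 17.43
tool_pos: [0.5552, -0.0463, 0.084]
orientation: [0.632, 0.642, -0.298, 0.315]
force: [1.4, 5.3, 5.2]
width: 0.0153
finger_force: 59.4
```

>>> drive_tool:
  increments:
    - [[-0.2, 0, -0.16], 0]
    - [[-0.3, 0, -0.24], 0]
    - [[-0.39, 0, -0.31], 0]
    - [[-0.39, 0, -0.31], 0]
    - [[-0.39, 0, -0.31], 0]

```text
clock: 17.85
tool_pos: [0.5537, -0.0472, 0.1267]
orientation: [0.632, 0.642, -0.299, 0.314]
force: [-0.2, -0.9, -5.4]
width: 0.0152
finger_force: 58.6
```

```bash
python3 s.py "[.49,-.15,.28]" "[.43,-.385,.28]"; python3 - <<'E'
from h import *
im,d,ci,M=snap('scene')
cv2.imwrite('pics/s3.png',cv2.resize(cv2.cvtColor(im[100:250,160:330],cv2.COLOR_RGB2BGR),None,fx=4,fy=4,interpolation=cv2.INTER_CUBIC))
E
```

```text
17.85 [ 0.5537 -0.0472  0.1267] z [ 0.024 -0.781 -0.624] y [1.    0.021 0.013] q [ 0.32  0.14  1.6  -0.85  1.69  0.33] F [-0.2 -0.9 -5.4] w 0.015174510952105058 58.62901747226715
[.49,-.15,.28] units [-9.19 -3.19 -0.85] rows 10.0 per row [-0.919 -0.319 -0.085]
[.43,-.385,.28] units [-7.32 -3.25  9.1 ] rows 10.0 per row [-0.732 -0.325  0.91 ]
```

View pics/s3.png

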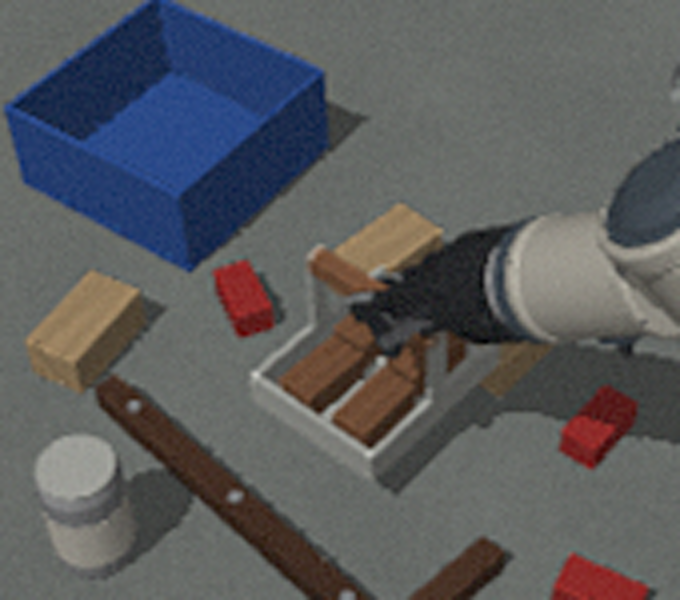

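>>> drive_tool:
  increments:
    - [[-0.6, -0.15, -0.3], 0]
    - [[-0.9, -0.3, -0.2], 0]
    - [[-0.9, -0.3, -0.1], 0]
    - [[-0.9, -0.3, -0.1], 0]
    - [[-0.9, -0.3, -0.1], 0]

```text
clock: 18.32
tool_pos: [0.526, -0.088, 0.2025]
orientation: [0.632, 0.642, -0.299, 0.314]
force: [0.7, 0.1, -4.5]
width: 0.0151
finger_force: 58.9
```

>>> drive_tool:
  increments:
    - [[-0.9, -0.3, 0], 0]
    - [[-0.9, -0.3, 0], 0]
    - [[-0.8, -0.32, 0.4], 0]
    - [[-0.7, -0.32, 0.8], 0]
    - [[-0.7, -0.32, 0.9], 0]

```text
clock: 18.73
tool_pos: [0.4963, -0.1714, 0.2388]
orientation: [0.633, 0.642, -0.298, 0.315]
force: [0.3, -0.6, -5.1]
width: 0.0151
finger_force: 58.9
```

>>> drive_tool:
  increments:
    - [[-0.7, -0.32, 0.9], 0]
    - [[-0.7, -0.32, 0.9], 0]
    - [[-0.7, -0.32, 0.9], 0]
    - [[-0.7, -0.32, 0.9], 0]
    - [[-0.6, -0.32, 0.8], 0]

```text
clock: 19.15
tool_pos: [0.4659, -0.284, 0.2353]
orientation: [0.633, 0.642, -0.299, 0.314]
force: [0.5, -0.8, -5.1]
width: 0.0152
finger_force: 58.8
```

```bash
python3 s.py "[.43,-.40,.24]"
```

```text
19.15 [ 0.4659 -0.284   0.2353] z [ 0.024 -0.781 -0.624] y [1.    0.02  0.013] q [-0.11 -0.29  1.81 -0.89  1.49 -0.12] F [ 0.5 -0.8 -5.1] w 0.015158984711017108 58.825019001960754
[.43,-.40,.24] units [-3.79 -1.91  4.34] rows 5.0 per row [-0.759 -0.381  0.868]
```

>>> drive_tool:
  increments:
    - [[-0.76, -0.38, 0.87], 0]
    - [[-0.76, -0.38, 0.87], 0]
    - [[-0.76, -0.38, 0.87], 0]
    - [[-0.76, -0.38, 0.87], 0]
    - [[-0.7, -0.35, 0.8], 0]

```text
clock: 19.57
tool_pos: [0.4305, -0.3982, 0.2396]
orientation: [0.633, 0.642, -0.3, 0.313]
force: [0.2, 0.6, -5.7]
width: 0.0152
finger_force: 58.9
```

>>> drive_tool:
  increments:
    - [[0, 0, 0], 0.7]
    - [[0, 0, 0], 1]
    - [[0, 0, 0], 1]
    - [[0, 0, 0], 1]
    - [[0, 0, 0], 1]

```text
clock: 19.98
tool_pos: [0.4309, -0.3971, 0.2393]
orientation: [0.766, 0.475, -0.218, 0.375]
force: [-0.6, -0.2, -6.1]
width: 0.0149
finger_force: 59.3
```

>>> drive_tool:
  increments:
    - [[0, 0, 0], 1]
    - [[0, 0, 0], 1]
    - [[0, 0, 0], 1]
    - [[0, 0, 0], 1]
    - [[0, 0, 0], 1]

```text
clock: 20.4
tool_pos: [0.4311, -0.3969, 0.2392]
orientation: [0.86, 0.271, -0.118, 0.417]
force: [-0.3, -0.1, -4.9]
width: 0.0154
finger_force: 59.4
```

>>> drive_tool:
  increments:
    - [[0, 0, 0], 1]
    - [[0, 0, 0], 1]
    - [[0, 0, 0], 1]
    - [[0, 0, 0], 1]
    - [[0, 0, 0], 1]

```text
clock: 20.82
tool_pos: [0.4311, -0.3971, 0.2398]
orientation: [0.9, 0.05, -0.011, 0.434]
force: [0.2, -0.3, -5.2]
width: 0.0149
finger_force: 59.5
```

>>> drive_tool:
  increments:
    - [[0, 0, 0], 1]
    - [[0, 0, 0], 0.5]
    - [[0, 0, 0], 0]
    - [[0, 0, 0], 0]
    - [[0, 0, 0], 0]

```text
clock: 21.23
tool_pos: [0.4319, -0.397, 0.2397]
orientation: [0.901, -0.015, 0.021, 0.433]
force: [-0.9, -0.1, -3.8]
width: 0.0152
finger_force: 59.6
```

```bash
python3 s.py; python3 - <<'E'
from h import *
im,d,ci,M=snap('scene');im2=snap('top')[0]
a=cv2.resize(im[80:220,130:270],(400,400));b=cv2.resize(im2[150:290,320:460],(400,400))
cv2.imwrite('pics/d1.png',cv2.cvtColor(np.hstack([a,b]),cv2.COLOR_RGB2BGR))
E
```

```text
21.2333 [ 0.4319 -0.397   0.2397] z [ 0.025 -0.781 -0.624] y [-0.045 -0.624  0.78 ] q [-0.38 -0.33  1.83 -0.84  1.3   1.32] F [-0.9 -0.1 -3.8] w 0.015186881012279255 59.55647349357605
```

View pics/d1.png

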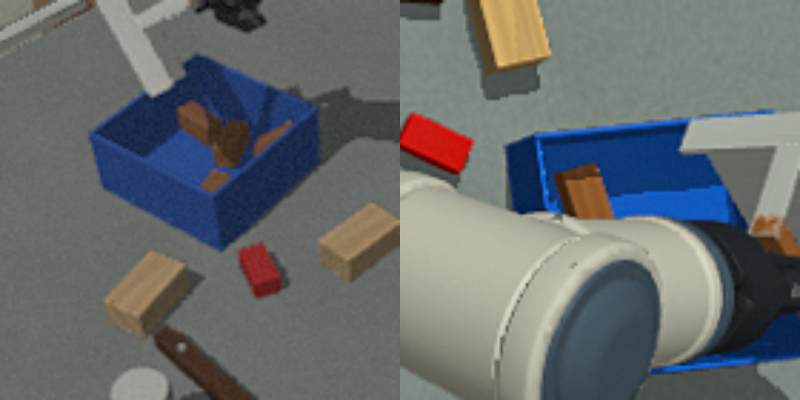

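All four offcuts are in the tub, at left-panel pixels (195,120), (230,145), (272,138) and (215,180), and the measured load has dropped to that of the empty tray. Next I'll twist back to level.

>>> drive_tool:
  increments:
    - [[0, 0, 0], -0.7]
    - [[0, 0, 0], -1]
    - [[0, 0, 0], -1]
    - [[0, 0, 0], -1]
    - [[0, 0, 0], -1]

```text
clock: 21.75
tool_pos: [0.4323, -0.3971, 0.2395]
orientation: [0.879, 0.197, -0.081, 0.426]
force: [0.3, 0.2, -4.4]
width: 0.0152
finger_force: 59.5
```

>>> drive_tool:
  increments:
    - [[0, 0, 0], -1]
    - [[0, 0, 0], -1]
    - [[0, 0, 0], -1]
    - [[0, 0, 0], -1]
    - [[0, 0, 0], -1]

```text
clock: 22.17
tool_pos: [0.4323, -0.3971, 0.2395]
orientation: [0.803, 0.409, -0.184, 0.393]
force: [0.0, -0.2, -4.3]
width: 0.0148
finger_force: 59.5
```

>>> drive_tool:
  increments:
    - [[0, 0, 0], -1]
    - [[0, 0, 0], -1]
    - [[0, 0, 0], -1]
    - [[0, 0, 0], -1]
    - [[0, 0, 0], -1]

```text
clock: 22.58
tool_pos: [0.4323, -0.3971, 0.2396]
orientation: [0.677, 0.595, -0.276, 0.335]
force: [0.9, 0.7, -3.5]
width: 0.0152
finger_force: 59.3
```

>>> drive_tool:
  increments:
    - [[0, 0, 0], -1]
    - [[0, 0, 0], -0.5]
    - [[0, 0, 0], 0]
    - [[0, 0, 0], 0]
    - [[0, 0, 0], 0]

```text
clock: 23.0
tool_pos: [0.4324, -0.3971, 0.2395]
orientation: [0.633, 0.641, -0.299, 0.314]
force: [0.3, -1.2, -4.8]
width: 0.0152
finger_force: 59.3
```

```bash
python3 s.py "[.443,.3605,.22]" "[.443,.3605,.0885]"
```

```text
23.0 [ 0.4324 -0.3971  0.2395] z [ 0.025 -0.781 -0.624] y [1.    0.021 0.015] q [-0.38 -0.33  1.83 -0.84  1.3  -0.3 ] F [ 0.3 -1.2 -4.8] w 0.015214170085177165 59.30660605430603
[.443,.3605,.22] units [ 24.4    1.3  -28.97] rows 29.0 per row [ 0.841  0.045 -0.999]
[.443,.3605,.0885] units [ 5.14 -0.1   4.1 ] rows 6.0 per row [ 0.856 -0.016  0.684]
```

>>> drive_tool:
  increments:
    - [[0.84, 0.05, -1], 0]
    - [[0.84, 0.05, -1], 0]
    - [[0.84, 0.05, -1], 0]
    - [[0.84, 0.05, -1], 0]
    - [[0.84, 0.05, -1], 0]

```text
clock: 23.42
tool_pos: [0.4345, -0.2654, 0.2366]
orientation: [0.633, 0.641, -0.298, 0.315]
force: [-0.2, 0.5, -4.0]
width: 0.0153
finger_force: 59.6
```

>>> drive_tool:
  increments:
    - [[0.84, 0.05, -1], 0]
    - [[0.84, 0.05, -1], 0]
    - [[0.84, 0.05, -1], 0]
    - [[0.84, 0.05, -1], 0]
    - [[0.84, 0.05, -1], 0]

```text
clock: 23.83
tool_pos: [0.4371, -0.1344, 0.2335]
orientation: [0.633, 0.642, -0.298, 0.315]
force: [1.3, 0.2, -3.7]
width: 0.0151
finger_force: 59.6
```

>>> drive_tool:
  increments:
    - [[0.84, 0.05, -1], 0]
    - [[0.84, 0.05, -1], 0]
    - [[0.84, 0.05, -1], 0]
    - [[0.84, 0.05, -1], 0]
    - [[0.84, 0.05, -1], 0]

```text
clock: 24.25
tool_pos: [0.4395, -0.0037, 0.2303]
orientation: [0.633, 0.642, -0.298, 0.315]
force: [-0.3, -0.8, -4.0]
width: 0.0154
finger_force: 59.6
```

```bash
python3 s.py "[.443,.3605,.22]"; python3 - <<'E'
from h import *
im,d,ci,M=snap('scene');im2=snap('top')[0]
a=cv2.resize(im[80:240,140:300],(400,400));b=cv2.resize(im2[150:310,310:470],(400,400))
cv2.imwrite('pics/d2.png',cv2.cvtColor(np.hstack([a,b]),cv2.COLOR_RGB2BGR))
E
```

```text
24.25 [ 0.4395 -0.0037  0.2303] z [ 0.027 -0.781 -0.624] y [1.    0.022 0.016] q [ 0.48 -0.16  1.7  -0.85  1.93  0.29] F [-0.3 -0.8 -4. ] w 0.015427488013507096 59.63052034378052
[.443,.3605,.22] units [ 11.77   0.57 -13.89] rows 14.0 per row [ 0.841  0.041 -0.992]
```

View pics/d2.png

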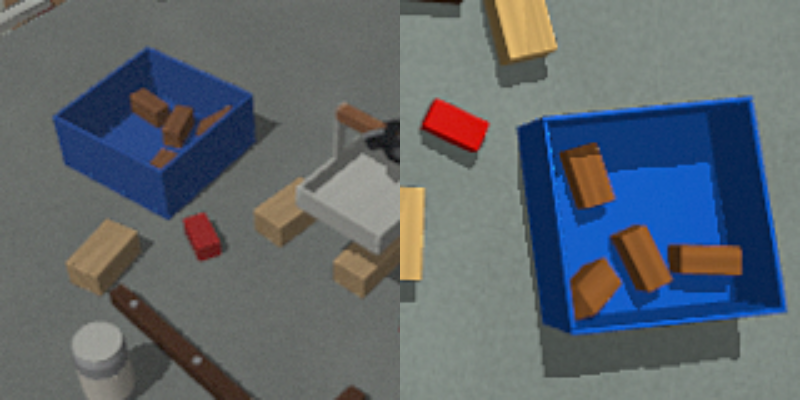

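The top crop shows all four offcuts in the tub, at (587,177), (640,258), (595,288) and (705,260). The tray is empty and level. Now I'll take it to the mat.

>>> drive_tool:
  increments:
    - [[0.84, 0.04, -1], 0]
    - [[0.84, 0.04, -1], 0]
    - [[0.84, 0.04, -1], 0]
    - [[0.84, 0.04, -1], 0]
    - [[0.84, 0.04, -1], 0]

```text
clock: 24.77
tool_pos: [0.4409, 0.1264, 0.227]
orientation: [0.633, 0.642, -0.298, 0.315]
force: [1.2, 0.0, -3.5]
width: 0.0151
finger_force: 59.8
```

>>> drive_tool:
  increments:
    - [[0.84, 0.04, -1], 0]
    - [[0.84, 0.04, -1], 0]
    - [[0.84, 0.04, -1], 0]
    - [[0.84, 0.04, -1], 0]
    - [[0.84, 0.04, -1], 0]

```text
clock: 25.18
tool_pos: [0.4423, 0.2571, 0.2236]
orientation: [0.633, 0.642, -0.298, 0.315]
force: [0.0, -0.7, -3.2]
width: 0.0148
finger_force: 59.8
```

>>> drive_tool:
  increments:
    - [[0.84, 0.04, -1], 0]
    - [[0.84, 0.04, -1], 0]
    - [[0.84, 0.04, -1], 0]
    - [[0.84, 0.04, -0.9], 0]
    - [[0, 0, 0], 0]

```text
clock: 25.6
tool_pos: [0.443, 0.3622, 0.2171]
orientation: [0.631, 0.643, -0.298, 0.315]
force: [-0.3, -0.9, -5.4]
width: 0.0154
finger_force: 59.8
```

>>> drive_tool:
  increments:
    - [[0.8, 0, 0.63], 0]
    - [[0.8, 0, 0.63], 0]
    - [[0.8, 0, 0.63], 0]
    - [[0.8, 0, 0.63], 0]
    - [[0.8, 0, 0.63], 0]

```text
clock: 26.02
tool_pos: [0.445, 0.3594, 0.117]
orientation: [0.633, 0.642, -0.298, 0.315]
force: [0.7, 0.2, -4.3]
width: 0.0151
finger_force: 59.8
```

```bash
python3 s.py "[.443,.3605,.0875]"
```

```text
26.0167 [0.445  0.3594 0.117 ] z [ 0.027 -0.78  -0.625] y [1.    0.021 0.016] q [ 0.92  0.6   1.04 -0.64  2.16  0.72] F [ 0.7  0.2 -4.3] w 0.0150672198910693 59.77546513080597
[.443,.3605,.0875] units [ 1.19 -0.12  0.88] rows 2.0 per row [ 0.594 -0.06   0.438]
```

>>> drive_tool:
  increments:
    - [[0.35, -0.04, 0.28], 0]
    - [[0.35, -0.04, 0.28], 0]
    - [[0.25, -0.04, 0.2], 0]
    - [[0.25, 0, 0.15], 0]
    - [[0, 0, 0], 0]

```text
clock: 26.43
tool_pos: [0.4421, 0.3604, 0.0883]
orientation: [0.633, 0.642, -0.299, 0.315]
force: [-0.7, -1.3, -3.4]
width: 0.0148
finger_force: 59.8
```

>>> drive_tool:
  increments:
    - [[0, 0, 0], 0]
    - [[0, 0, 0], 0]
    - [[0, 0, 0], 0]
    - [[0, 0, 0], 0]
    - [[0, 0, 0], 0]
  gripper: 100

```text
clock: 26.85
tool_pos: [0.442, 0.3606, 0.0884]
orientation: [0.633, 0.642, -0.298, 0.314]
force: [0.3, -0.4, -0.7]
width: 0.0745
finger_force: 0.0
```

>>> drive_tool:
  increments:
    - [[0, 0, -0.5], 0]
    - [[0, 0, -0.8], 0]
    - [[0, 0, -1], 0]
    - [[0, 0, -1], 0]
    - [[0, 0, -1], 0]

```text
clock: 27.27
tool_pos: [0.4396, 0.4281, 0.1422]
orientation: [0.632, 0.642, -0.299, 0.314]
force: [0.7, 0.8, -0.4]
width: 0.0853
finger_force: 0.0
```

>>> drive_tool:
  increments:
    - [[-0.8, 0, -1], 0]
    - [[-0.8, 0, -1], 0]
    - [[-0.8, 0, -1], 0]
    - [[-0.8, 0, -1], 0]
    - [[-0.8, 0, -1], 0]

```text
clock: 27.68
tool_pos: [0.4371, 0.4558, 0.2678]
orientation: [0.633, 0.642, -0.299, 0.314]
force: [1.2, -0.5, -0.3]
width: 0.0851
finger_force: 0.0
```

```bash
python3 s.py "[.1,.72,.36]" ; python3 - <<'E'
from h import *
for n in('top','scene'):
    im,d,ci,M=snap(n);P=cloud(d,ci,M);h,s,v=[cv2.cvtColor(im,cv2.COLOR_RGB2HSV)[...,i].astype(int) for i in range(3)]
    near=(abs(P[...,0]-.443)<.12)&(abs(P[...,1]-.372)<.1)
    for nm,m in(('bar',near&(P[...,2]>.09)&(P[...,2]<.12)&(s>60)),('walls',near&(P[...,2]>.024)&(P[...,2]<.045)&(s<40)&(v>120))):
        Q=P[m]
        if len(Q)>10:r=cv2.minAreaRect((Q[:,:2]*1000).astype(np.float32));print(n,nm,np.round(r[0],1),np.round(r[1]),round(r[2],1),'z',np.median(Q[:,2]).round(4),len(Q))
E
```

```text
27.6833 [0.4371 0.4558 0.2678] z [ 0.025 -0.781 -0.624] y [1.    0.021 0.014] q [ 0.99  0.84  0.43 -0.83  2.49  0.46] F [ 1.2 -0.5 -0.3] w 0.08511709779481073 0.0
[.1,.72,.36] units [  4.69 -16.5  -13.62] rows 17.0 per row [ 0.276 -0.971 -0.801]
top bar [442.8 369.7] [ 15. 118.] 2.5 z 0.1058 315
top walls [443.5 372.4] [150. 121.] 1.6 z 0.0331 295
scene bar [441.9 370.7] [ 21. 118.] 0.9 z 0.1041 379
scene walls [443.5 371.3] [151. 120.] 1.3 z 0.0321 189
```

The tray is down on the mat, upright and centred: both views put it within 2 mm of the mat's centre and level. Now I'll undo the tilt at the opposite azimuth.

```bash
python3 s.py "[.25,.50,.27]" "[.0,.5,.25]"
```

```text
27.7833 [0.4371 0.4565 0.2715] z [ 0.029 -0.777 -0.629] y [1.    0.021 0.019] q [ 1.    0.83  0.43 -0.83  2.49  0.46] F [ 0.9 -0.7  0.6] w 0.08559007860524974 0.0
[.25,.50,.27] units [ 1.41 -9.31 -1.91] rows 10.0 per row [ 0.141 -0.931 -0.191]
[.0,.5,.25] units [  0.75 -12.51   0.27] rows 13.0 per row [ 0.058 -0.963  0.021]
```

>>> drive_tool:
  increments:
    - [[0.14, -0.7, -0.1], 0]
    - [[0.14, -0.93, -0.19], 0]
    - [[0.14, -0.93, -0.19], 0]
    - [[0.14, -0.93, -0.19], 0]
    - [[0.14, -0.93, -0.19], 0]

```text
clock: 28.2
tool_pos: [0.3477, 0.4759, 0.2641]
orientation: [0.632, 0.642, -0.3, 0.314]
force: [0.2, -0.6, 0.8]
width: 0.0857
finger_force: 0.0
```

>>> drive_tool:
  increments:
    - [[0.14, -0.93, -0.19], 0]
    - [[0.14, -0.93, -0.19], 0]
    - [[0.14, -0.93, -0.19], 0]
    - [[0.14, -0.93, -0.19], 0]
    - [[0.1, -0.93, -0.1], 0]

```text
clock: 28.62
tool_pos: [0.2542, 0.4957, 0.2633]
orientation: [0.632, 0.642, -0.299, 0.314]
force: [0.5, 0.6, -0.4]
width: 0.0856
finger_force: 0.0
```

>>> drive_tool:
  increments:
    - [[0.06, -0.96, 0], 0]
    - [[0.06, -0.96, 0], 0]
    - [[0.06, -0.96, 0], 0]
    - [[0.06, -0.96, 0], 0]
    - [[0.06, -0.96, 0], 0]

```text
clock: 29.03
tool_pos: [0.1582, 0.497, 0.2573]
orientation: [0.632, 0.642, -0.299, 0.314]
force: [-0.4, 0.4, -0.6]
width: 0.0855
finger_force: 0.0
```

>>> drive_tool:
  increments:
    - [[0.06, -0.96, 0], 0]
    - [[0.06, -0.96, 0], 0]
    - [[0.06, -0.96, 0], 0]
    - [[0.06, -0.96, 0], 0]
    - [[0.06, -0.96, 0], 0]

```text
clock: 29.45
tool_pos: [0.0622, 0.4987, 0.2513]
orientation: [0.632, 0.642, -0.299, 0.315]
force: [0.4, 0.2, 0.4]
width: 0.0853
finger_force: 0.0
```

```bash
python3 s.py "[0,.55,.27]" "[0,.65,.27]"
```

```text
29.45 [0.0622 0.4987 0.2513] z [ 0.025 -0.782 -0.623] y [1.    0.021 0.014] q [ 1.46  0.56  0.85 -0.23  2.61  1.3 ] F [0.4 0.2 0.4] w 0.08526511464925766 0.0
[0,.55,.27] units [ 0.88 -3.04 -2.67] rows 4.0 per row [ 0.219 -0.76  -0.667]
[0,.65,.27] units [ 3.12  0.11 -3.91] rows 4.0 per row [ 0.779  0.027 -0.977]
```

>>> drive_tool:
  increments:
    - [[0.4, -0.6, -0.5], 0]
    - [[0.4, -0.6, -0.5], 0]
    - [[0.4, -0.6, -0.5], 0]
    - [[0.4, -0.6, -0.5], 0]
    - [[0.4, -0.6, -0.5], 0]

```text
clock: 29.87
tool_pos: [0.0014, 0.5587, 0.2468]
orientation: [0.633, 0.643, -0.297, 0.313]
force: [-0.4, 0.4, -0.3]
width: 0.0854
finger_force: 0.0
```

>>> drive_tool:
  increments:
    - [[0.4, 0, -0.5], 0]
    - [[0.4, 0, -0.5], 0]
    - [[0.4, 0, -0.5], 0]
    - [[0.4, 0, -0.5], 0]
    - [[0.4, 0, -0.5], 0]

```text
clock: 30.28
tool_pos: [0.0026, 0.5958, 0.2225]
orientation: [0.637, 0.648, -0.286, 0.304]
force: [0.0, -0.2, -0.8]
width: 0.0854
finger_force: 0.0
```

>>> drive_tool:
  increments:
    - [[0.5, 0, -0.7], 0]
    - [[0.5, 0, -0.7], 0]
    - [[0.5, 0, -0.7], 0]
    - [[0.5, 0, -0.7], 0]
    - [[0.5, 0, -0.7], 0]

```text
clock: 30.7
tool_pos: [0.0029, 0.6329, 0.1977]
orientation: [0.643, 0.656, -0.268, 0.289]
force: [-0.4, 1.1, 0.0]
width: 0.0856
finger_force: 0.0
```

```bash
python3 s.py "[0,.75,.27]"
```

```text
30.7 [0.0029 0.6329 0.1977] z [ 0.035 -0.723 -0.69 ] y [0.999 0.029 0.02 ] q [ 1.54  1.02  0.24 -0.13  2.69  1.43] F [-0.4  1.1  0. ] w 0.085569927558023 0.0
[0,.75,.27] units [ 1.43  0.09 -6.73] rows 7.0 per row [ 0.204  0.013 -0.962]
```

>>> drive_tool:
  increments:
    - [[1, 0, -0.9], 0]
    - [[1, 0, -0.9], 0]
    - [[1, 0, -0.9], 0]
    - [[1, 0, -0.9], 0]
    - [[1, 0, -0.9], 0]

```text
clock: 31.12
tool_pos: [-0.0024, 0.6447, 0.1804]
orientation: [0.645, 0.657, -0.267, 0.286]
force: [-0.2, -0.2, -0.1]
width: 0.0854
finger_force: 0.0
```

>>> drive_tool:
  increments:
    - [[1, 0, -0.9], 0]
    - [[1, 0, -0.9], 0]
    - [[1, 0, -0.9], 0]
    - [[1, 0, -0.9], 0]
    - [[1, 0, -0.9], 0]

```text
clock: 31.53
tool_pos: [-0.007, 0.6453, 0.1709]
orientation: [0.644, 0.654, -0.273, 0.288]
force: [-0.1, 0.4, -0.1]
width: 0.0854
finger_force: 0.0
```

```bash
python3 s.py "[0,.75,.27]"
```

```text
31.5333 [-0.007   0.6453  0.1709] z [ 0.024 -0.728 -0.685] y [1.    0.021 0.013] q [ 1.55  1.09  0.17 -0.09  2.69  1.47] F [-0.1  0.4 -0.1] w 0.08537510693336146 0.0
[0,.75,.27] units [-0.02  0.53 -7.2 ] rows 8.0 per row [-0.003  0.066 -0.9  ]
```

>>> drive_tool:
  increments:
    - [[-0.7, 0, -0.7], 0]
    - [[-0.7, 0, -0.7], 0]
    - [[-0.7, 0, -0.7], 0]
    - [[-0.7, 0, -0.7], 0]
    - [[-0.7, 0, -0.7], 0]

```text
clock: 31.95
tool_pos: [-0.0039, 0.6416, 0.2265]
orientation: [0.654, 0.667, -0.243, 0.263]
force: [-0.6, -0.1, -0.2]
width: 0.0856
finger_force: 0.0
```

>>> drive_tool:
  increments:
    - [[-0.7, 0, -0.7], 0]
    - [[-0.7, 0, -0.7], 0]
    - [[-0.7, 0, -0.7], 0]
    - [[-0.7, 0, -0.7], 0]
    - [[-0.7, 0, -0.7], 0]

```text
clock: 32.37
tool_pos: [-0.0008, 0.6337, 0.2778]
orientation: [0.661, 0.678, -0.213, 0.24]
force: [0.2, -1.3, -0.2]
width: 0.0854
finger_force: 0.0
```

```bash
python3 s.py "[0,.65,.47]"
```

```text
32.3667 [-0.0008  0.6337  0.2778] z [ 0.044 -0.606 -0.794] y [0.999 0.035 0.028] q [ 1.55  0.93  0.17 -0.13  2.69  1.42] F [ 0.2 -1.3 -0.2] w 0.0854490239352476 0.0
[0,.65,.47] units [-5.19  0.34 -8.12] rows 9.0 per row [-0.576  0.037 -0.903]
```

>>> drive_tool:
  increments:
    - [[-0.6, 0, -0.9], 0]
    - [[-0.6, 0, -0.9], 0]
    - [[-0.6, 0, -0.9], 0]
    - [[-0.6, 0, -0.9], 0]
    - [[-0.6, 0, -0.9], 0]

```text
clock: 32.78
tool_pos: [0.0016, 0.6206, 0.3324]
orientation: [0.668, 0.689, -0.181, 0.215]
force: [-0.1, 0.2, -0.2]
width: 0.0854
finger_force: 0.0
```

>>> drive_tool:
  increments:
    - [[-0.6, 0, -0.9], 0]
    - [[-0.6, 0, -0.9], 0]
    - [[-0.6, 0, -0.9], 0]
    - [[-0.6, 0, -0.9], 0]
    - [[-0.6, 0, -0.9], 0]

```text
clock: 33.2
tool_pos: [0.0041, 0.6028, 0.3858]
orientation: [0.673, 0.699, -0.147, 0.191]
force: [-0.1, -0.4, -0.0]
width: 0.0857
finger_force: 0.0
```

>>> drive_tool:
  increments:
    - [[-0.5, 0, -1], 0]
    - [[-0.5, 0, -1], 0]
    - [[-0.5, 0, -1], 0]
    - [[-0.5, 0, -1], 0]
    - [[-0.5, 0, -1], 0]

```text
clock: 33.62
tool_pos: [0.0052, 0.5806, 0.4368]
orientation: [0.677, 0.707, -0.113, 0.168]
force: [0.8, -0.0, -0.5]
width: 0.0853
finger_force: 0.0
```

>>> drive_tool:
  increments:
    - [[-0.4, 0, -1], 0]
    - [[-0.4, 0, -1], 0]
    - [[-0.4, 0, -1], 0]
    - [[-0.4, 0, -1], 0]
    - [[-0.4, 0, -1], 0]

```text
clock: 34.03
tool_pos: [0.0049, 0.5563, 0.482]
orientation: [0.679, 0.714, -0.081, 0.147]
force: [0.4, 0.1, -1.3]
width: 0.0855
finger_force: 0.0
```

```bash
python3 s.py "[0,.65,.7]"
```

```text
34.0333 [0.0049 0.5563 0.482 ] z [ 0.099 -0.316 -0.943] y [0.994 0.064 0.084] q [ 1.56  0.59  0.17 -0.24  2.69  1.32] F [ 0.4  0.1 -1.3] w 0.08551702858490205 0.0
[0,.65,.7] units [  0.95   0.96 -11.79] rows 12.0 per row [ 0.079  0.08  -0.983]
```

>>> drive_tool:
  increments:
    - [[0, -1, 0.1], 0]
    - [[0, -1, 0.1], 0]
    - [[0, -1, 0.1], 0]
    - [[0, -1, 0.1], 0]
    - [[0, -1, 0.1], 0]

```text
clock: 34.45
tool_pos: [-0.0943, 0.5468, 0.4637]
orientation: [0.679, 0.714, -0.082, 0.147]
force: [-0.7, -0.1, 0.3]
width: 0.085
finger_force: 0.0
```

>>> drive_tool:
  increments:
    - [[0, -1, 0.1], 0]
    - [[0, -1, 0.1], 0]
    - [[0, -1, 0.1], 0]
    - [[0, -1, 0.1], 0]
    - [[0, -1, 0.1], 0]

```text
clock: 34.87
tool_pos: [-0.1929, 0.5373, 0.4459]
orientation: [0.679, 0.714, -0.082, 0.147]
force: [0.3, -0.3, 0.6]
width: 0.0855
finger_force: 0.0
```

```bash
python3 s.py "[-.2,.55,.7]"
```

```text
34.8667 [-0.1929  0.5373  0.4459] z [ 0.099 -0.317 -0.943] y [0.995 0.063 0.083] q [ 1.86  0.56  0.29 -0.01  2.63  1.8 ] F [ 0.3 -0.3  0.6] w 0.08545461058274097 0.0
[-.2,.55,.7] units [ -3.47   0.74 -12.22] rows 13.0 per row [-0.267  0.057 -0.94 ]
```

>>> drive_tool:
  increments:
    - [[-0.2, 0, -0.7], 0]
    - [[-0.2, 0, -0.7], 0]
    - [[-0.2, 0, -0.7], 0]
    - [[-0.2, 0, -0.7], 0]
    - [[-0.2, 0, -0.7], 0]

```text
clock: 35.28
tool_pos: [-0.191, 0.5222, 0.4868]
orientation: [0.682, 0.716, -0.072, 0.129]
force: [-0.7, 0.5, 0.0]
width: 0.0853
finger_force: 0.0
```

>>> drive_tool:
  increments:
    - [[-0.2, 0, -1], 0]
    - [[-0.2, 0, -1], 0]
    - [[-0.2, 0, -1], 0]
    - [[-0.2, 0, -1], 0]
    - [[-0.2, 0, -1], 0]

```text
clock: 35.7
tool_pos: [-0.1881, 0.4998, 0.521]
orientation: [0.685, 0.719, -0.057, 0.102]
force: [-0.7, -0.4, 0.5]
width: 0.0856
finger_force: 0.0
```

>>> drive_tool:
  increments:
    - [[-0.2, 0, -1], 0]
    - [[-0.2, 0, -1], 0]
    - [[-0.2, 0, -1], 0]
    - [[-0.2, 0, -1], 0]
    - [[-0.2, 0, -1], 0]

```text
clock: 36.12
tool_pos: [-0.184, 0.475, 0.5549]
orientation: [0.687, 0.722, -0.042, 0.074]
force: [-0.0, -0.4, -0.3]
width: 0.0853
finger_force: 0.0
```

>>> drive_tool:
  increments:
    - [[-0.1, 0, -1], 0]
    - [[-0.1, 0, -1], 0]
    - [[-0.1, 0, -1], 0]
    - [[-0.1, 0, -1], 0]
    - [[-0.1, 0, -1], 0]

```text
clock: 36.53
tool_pos: [-0.177, 0.4514, 0.5845]
orientation: [0.688, 0.723, -0.029, 0.047]
force: [0.4, -0.6, 0.6]
width: 0.0853
finger_force: 0.0
```

```bash
python3 s.py
```

```text
36.5333 [-0.177   0.4514  0.5845] z [ 0.028 -0.106 -0.994] y [0.998 0.05  0.023] q [1.87 0.39 0.17 0.01 2.69 1.83] F [ 0.4 -0.6  0.6] w 0.08526710102809239 0.0
```

>>> drive_tool:
  increments:
    - [[0, 0, -1], 0]
    - [[0, 0, -1], 0]
    - [[0, 0, -1], 0]
    - [[0, 0, -1], 0]
    - [[0, 0, -1], 0]

```text
clock: 36.95
tool_pos: [-0.1676, 0.4297, 0.61]
orientation: [0.689, 0.724, -0.017, 0.023]
force: [-0.4, -0.8, 0.8]
width: 0.0854
finger_force: 0.0
```

>>> drive_tool:
  increments:
    - [[0, 0, -1], 0]
    - [[0, 0, -1], 0]
    - [[0, 0, -1], 0]
    - [[0, 0, -1], 0]
    - [[0, 0, -1], 0]

```text
clock: 37.37
tool_pos: [-0.1579, 0.4065, 0.6342]
orientation: [0.69, 0.724, -0.004, -0.001]
force: [0.3, 0.2, -0.6]
width: 0.0853
finger_force: 0.0
```

```bash
python3 s.py
```

```text
37.3667 [-0.1579  0.4065  0.6342] z [-0.008 -0.004 -1.   ] y [ 0.999  0.049 -0.008] q [1.86 0.28 0.17 0.02 2.69 1.83] F [ 0.3  0.2 -0.6] w 0.0853097391103783 0.0
```

The tool is vertical again, to about 0.5°. Next I'll measure the fence and the blocks from both views.

```bash
cat > m.py <<'E'
from h import *
def masks(n):
    im,d,ci,M=snap(n);P=cloud(d,ci,M);hs=cv2.cvtColor(im,cv2.COLOR_RGB2HSV).astype(int);return im,P,ci,M,hs
def rects(Q):
    r=cv2.minAreaRect((Q*1000).astype(np.float32));(w,h),a=r[1],r[2]
    if w<h:a-=90;w,h=h,w
    return np.round(r[0],1),np.round((w,h)),round((a+90)%180-90,1)
def blocks():
    for n in('top','scene'):
        im,P,ci,M,hs=masks(n);h,s,v=hs[...,0],hs[...,1],hs[...,2]
        m=(abs(h-19)<7)&(s>60)&(s<175)&(v>110)&(abs(P[...,2]-.04)<.005)&(P[...,0]<.9)&(P[...,0]>.3)&(abs(P[...,1])<.5)
        m=cv2.morphologyEx(m.astype(np.uint8),cv2.MORPH_OPEN,np.ones((3,3)))
        k,l,st,_=cv2.connectedComponentsWithStats(m)
        for i in range(1,k):
            if st[i,4]>60: Q=P[l==i];print(n,'block',*rects(Q[:,:2]),'z',np.median(Q[:,2]).round(4),st[i,4])
def fence():
    for n in('top','scene'):
        im,P,ci,M,hs=masks(n);h,s,v=hs[...,0],hs[...,1],hs[...,2]
        m=(abs(P[...,2]-.025)<.006)&(P[...,0]<.76)&(P[...,0]>.56)&(P[...,1]<.16)&(P[...,1]>-.25)&(((h<15)&(s>60)&(v<120)&(abs(P[...,1]+.06)<.19)))
        m=cv2.morphologyEx(m.astype(np.uint8),cv2.MORPH_CLOSE,np.ones((3,3)))
        c=max(cv2.findContours(m,0,1)[0],key=cv2.contourArea);Q=plane(c.reshape(-1,2),.025,ci,M)[:,:2]*1000
        c0,sz,a=rects(Q/1000);th=np.deg2rad(a+90 if a<0 else a-90);Rt=np.array([[np.cos(th),-np.sin(th)],[np.sin(th),np.cos(th)]])
        o=np.array(c0)-Rt@[-36.5,-143]
        F=(P[m>0][:,:2]*1000-o)@Rt  # fence frame
        b=F[(F[:,1]<-30)&(F[:,1]>-290)];e=F[(F[:,0]<-20)&(F[:,0]>-80)]
        g=lambda x,y:np.polyfit(x,y,1)
        print(n,'fence',c0,sz,'yaw',round(np.rad2deg(th),2),'o',o.round(1),'batten mid(11)',g(b[:,1],b[:,0]).round(4),'stop mid(11)',g(e[:,0],e[:,1]).round(4),'z',np.median(P[m>0][:,2]).round(4))
E
python3 -c "
from m import *
blocks();fence()"
```

```text
top block [ 656.5 -261.6] [90. 51.] 13.1 z 0.0401 668
top block [432.5  -1.1] [87. 47.] 1.0 z 0.0401 737
top block [ 435.3 -134.4] [89. 49.] -2.3 z 0.04 737
scene block [ 434.6 -135. ] [90. 50.] -2.1 z 0.0395 272
scene block [ 656.9 -262.4] [90. 50.] 14.2 z 0.0395 300
scene block [4.317e+02 1.000e-01] [89. 49.] 3.9 z 0.0395 306
top fence [647.2 -39.8] [327. 117.] yaw -3.7 o [692.9 100.5] batten mid(11) [1.4000e-03 8.6415e+00] stop mid(11) [-0.0118  9.0195] z 0.025
scene fence [655.  -39.8] [333. 113.] yaw -0.8 o [693.5 102.7] batten mid(11) [ 0.0642 11.6716] stop mid(11) [-0.0759  5.6155] z 0.0245
```

>>> drive_tool:
  increments:
    - [[0, 0.5, 0.7], 0]
    - [[0, 0.92, 0.6], 0]
    - [[0, 0.92, 0.6], 0]
    - [[0, 0.92, 0.6], 0]
    - [[0, 0.92, 0.6], 0]

```text
clock: 37.98
tool_pos: [-0.0744, 0.4111, 0.5696]
orientation: [0.689, 0.724, -0.005, -0.0]
force: [0.4, 0.2, 0.8]
width: 0.0859
finger_force: 0.0
```

>>> drive_tool:
  increments:
    - [[0, 0.92, 0.6], 0]
    - [[0, 0.92, 0.6], 0]
    - [[0, 0.92, 0.6], 0]
    - [[0, 0.92, 0.6], 0]
    - [[0, 0.92, 0.6], 0]

```text
clock: 38.4
tool_pos: [0.0173, 0.4152, 0.5089]
orientation: [0.69, 0.724, -0.005, -0.0]
force: [0.5, 0.3, 0.2]
width: 0.0857
finger_force: 0.0
```

>>> drive_tool:
  increments:
    - [[0, 0.92, 0.6], 0]
    - [[0, 0.92, 0.6], 0]
    - [[0, 0.92, 0.6], 0]
    - [[0, 0.92, 0.6], 0]
    - [[0, 0.92, 0.6], 0]

```text
clock: 38.82
tool_pos: [0.1088, 0.4193, 0.4482]
orientation: [0.69, 0.724, -0.005, -0.0]
force: [-0.3, 0.2, -0.1]
width: 0.0848
finger_force: 0.0
```

>>> drive_tool:
  increments:
    - [[0, 0.92, 0.6], 0]
    - [[0, 0.92, 0.6], 0]
    - [[0, 0.92, 0.6], 0]
    - [[0, 0.92, 0.6], 0]
    - [[0, 0.92, 0.6], 0]

```text
clock: 39.23
tool_pos: [0.2003, 0.4233, 0.3873]
orientation: [0.69, 0.724, -0.005, -0.001]
force: [0.1, 0.7, -0.3]
width: 0.0854
finger_force: 0.0
```

>>> drive_tool:
  increments:
    - [[-0.9, 0.92, 0.1], 0]
    - [[-0.9, 0.92, 0], 0]
    - [[-0.9, 0.92, 0], 0]
    - [[-0.9, 0.92, 0], 0]
    - [[-0.9, 0.92, 0], 0]

```text
clock: 39.65
tool_pos: [0.2964, 0.3371, 0.3857]
orientation: [0.69, 0.724, -0.005, -0.001]
force: [-0.1, 0.6, 0.8]
width: 0.0851
finger_force: 0.0
```

```bash
python3 s.py "[.656,-.262,.25]"
```

```text
39.65 [0.2964 0.3371 0.3857] z [-0.009 -0.007 -1.   ] y [ 0.999  0.049 -0.009] q [ 0.77 -0.21  1.24  0.    2.12  0.72] F [-0.1  0.6  0.8] w 0.08505090155920735 0.0
[.656,-.262,.25] units [-30.75  16.55   6.83] rows 31.0 per row [-0.992  0.534  0.22 ]
```

>>> drive_tool:
  increments:
    - [[-1, 0.53, 0.2], 0]
    - [[-1, 0.53, 0.2], 0]
    - [[-1, 0.53, 0.2], 0]
    - [[-1, 0.53, 0.2], 0]
    - [[-1, 0.53, 0.2], 0]

```text
clock: 40.07
tool_pos: [0.3537, 0.2395, 0.3657]
orientation: [0.69, 0.724, -0.005, -0.001]
force: [-0.4, -0.6, 0.3]
width: 0.0853
finger_force: 0.0
```

>>> drive_tool:
  increments:
    - [[-1, 0.53, 0.2], 0]
    - [[-1, 0.53, 0.2], 0]
    - [[-1, 0.53, 0.2], 0]
    - [[-1, 0.53, 0.2], 0]
    - [[-1, 0.53, 0.2], 0]

```text
clock: 40.48
tool_pos: [0.4114, 0.142, 0.3458]
orientation: [0.69, 0.724, -0.005, -0.001]
force: [0.3, -0.5, -0.5]
width: 0.0853
finger_force: 0.0
```

>>> drive_tool:
  increments:
    - [[-1, 0.53, 0.2], 0]
    - [[-1, 0.53, 0.2], 0]
    - [[-1, 0.53, 0.2], 0]
    - [[-1, 0.53, 0.2], 0]
    - [[-1, 0.53, 0.2], 0]

```text
clock: 40.9
tool_pos: [0.469, 0.0445, 0.3257]
orientation: [0.69, 0.724, -0.005, -0.001]
force: [0.6, 0.1, -0.8]
width: 0.0856
finger_force: 0.0
```

>>> drive_tool:
  increments:
    - [[-1, 0.53, 0.2], 0]
    - [[-1, 0.53, 0.2], 0]
    - [[-1, 0.53, 0.2], 0]
    - [[-1, 0.53, 0.2], 0]
    - [[-1, 0.53, 0.2], 0]

```text
clock: 41.32
tool_pos: [0.5267, -0.0529, 0.3057]
orientation: [0.69, 0.724, -0.005, -0.002]
force: [-0.1, -0.3, -0.6]
width: 0.0854
finger_force: 0.0
```

>>> drive_tool:
  increments:
    - [[-1, 0.53, 0.2], 0]
    - [[-1, 0.53, 0.2], 0]
    - [[-1, 0.53, 0.2], 0]
    - [[-1, 0.53, 0.2], 0]
    - [[-1, 0.53, 0.2], 0]

```text
clock: 41.73
tool_pos: [0.5843, -0.1503, 0.2856]
orientation: [0.69, 0.724, -0.005, -0.002]
force: [0.8, 0.1, -0.8]
width: 0.0853
finger_force: 0.0
```

>>> drive_tool:
  increments:
    - [[-1, 0.53, 0.2], 0]
    - [[-1, 0.53, 0.2], 0]
    - [[-1, 0.53, 0.2], 0]
    - [[-1, 0.53, 0.2], 0]
    - [[-1, 0.53, 0.2], 0]

```text
clock: 42.15
tool_pos: [0.6419, -0.2477, 0.2654]
orientation: [0.69, 0.724, -0.005, -0.002]
force: [0.6, -0.7, -0.6]
width: 0.0856
finger_force: 0.0
```

>>> drive_tool:
  increments:
    - [[0, 0, 0.3], 1]
    - [[0, 0, 0.3], 1]
    - [[0, 0, 0.3], 1]
    - [[0, 0, 0.3], 1]
    - [[0, 0, 0.3], 1]

```text
clock: 42.57
tool_pos: [0.6412, -0.2469, 0.2353]
orientation: [0.849, 0.529, -0.005, -0.001]
force: [-0.3, 0.6, 0.5]
width: 0.0851
finger_force: 0.0
```

>>> drive_tool:
  increments:
    - [[0, 0, 0.3], 1]
    - [[0, 0, 0.3], 1]
    - [[0, 0, 0.3], 1]
    - [[0, 0, 0.3], 1]
    - [[0, 0, 0.3], 1]

```text
clock: 42.98
tool_pos: [0.6409, -0.2469, 0.2054]
orientation: [0.953, 0.303, -0.005, 0.001]
force: [0.4, -0.5, 0.1]
width: 0.0853
finger_force: 0.0
```

>>> drive_tool:
  increments:
    - [[0, 0, 0.3], 1]
    - [[0, 0, 0.3], 1]
    - [[0, 0, 0.3], 1]
    - [[0, 0, 0.3], 0.8]
    - [[0, 0, 0], 0]

```text
clock: 43.4
tool_pos: [0.6402, -0.2468, 0.18]
orientation: [0.993, 0.118, -0.006, 0.001]
force: [-0.3, -0.4, -1.0]
width: 0.085
finger_force: 0.0
```

```bash
python3 s.py "[.6565,-.262,.09]"; python3 -c "
from m import *
blocks()
im,d,ci,M=snap('wrist','w2.png')"
```

```text
43.4 [ 0.6402 -0.2468  0.18  ] z [-0.012 -0.004 -1.   ] y [ 0.235 -0.972  0.001] q [-0.41  0.33  1.05 -0.01  1.77  0.92] F [-0.3 -0.4 -1. ] w 0.08501862847009542 0.0
[.6565,-.262,.09] units [0.67 0.93 4.49] rows 5.0 per row [0.134 0.185 0.899]
top block [432.4  -0.9] [87. 47.] 0.8 z 0.04 736
top block [ 435.5 -134.4] [89. 49.] -2.0 z 0.04 736
scene block [ 433.9 -135.6] [89. 52.] -3.2 z 0.0395 272
scene block [ 654.7 -262.3] [91. 49.] 12.5 z 0.0397 311
scene block [431.3  -1. ] [89. 51.] 2.4 z 0.0395 310
```

View pics/w2.png

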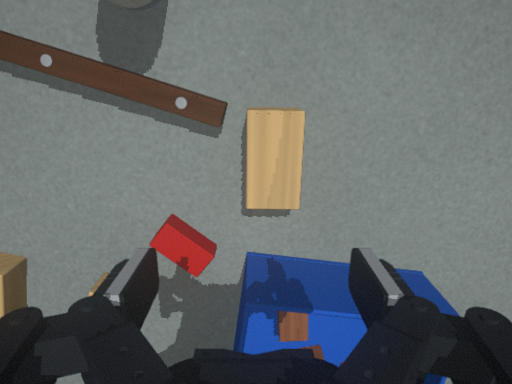

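The block stands upright in the wrist view at columns 247–304. It's clear of the fence end at (225,110) and of the tub.

>>> drive_tool:
  increments:
    - [[0.13, 0.18, 0.9], 0]
    - [[0.13, 0.18, 0.9], 0]
    - [[0.13, 0.18, 0.9], 0]
    - [[0.13, 0.18, 0.9], 0]
    - [[0.13, 0.18, 0.9], 0]

```text
clock: 43.97
tool_pos: [0.6574, -0.2622, 0.093]
orientation: [0.993, 0.121, -0.004, 0.003]
force: [-0.2, 0.6, 0.4]
width: 0.0855
finger_force: 0.0
```

>>> drive_tool:
  increments:
    - [[0, 0, 0.9], 0]
    - [[0, 0, 0.9], 0]
    - [[0, 0, 0.9], 0]
    - [[0, 0, 0.9], 0]
    - [[0, 0, 0.5], 0]

```text
clock: 44.38
tool_pos: [0.6557, -0.2621, 0.0089]
orientation: [0.993, 0.12, -0.005, 0.002]
force: [-0.5, -0.4, -0.4]
width: 0.0853
finger_force: 0.0
```

>>> drive_tool:
  increments:
    - [[0, 0, 0], 0]
    - [[0, 0, 0], 0]
    - [[0, 0, 0], 0]
    - [[0, 0, 0], 0]
    - [[0, 0, 0], 0]
  gripper: 0

```text
clock: 44.8
tool_pos: [0.6575, -0.2629, 0.0136]
orientation: [0.993, 0.12, -0.003, 0.003]
force: [-0.1, 1.6, 2.9]
width: 0.0488
finger_force: 64.8
```

>>> drive_tool:
  increments:
    - [[0, 0, -0.5], 0]
    - [[0, 0, -0.8], 0]
    - [[0, 0, -0.8], 0]
    - [[0, 0, -0.8], 0]
    - [[0, 0, -0.8], 0]

```text
clock: 45.22
tool_pos: [0.657, -0.262, 0.0871]
orientation: [0.993, 0.12, -0.004, 0.002]
force: [-0.6, 0.5, -0.5]
width: 0.0489
finger_force: 64.5
```

```bash
python3 s.py
```

```text
45.2167 [ 0.657  -0.262   0.0871] z [-0.007 -0.006 -1.   ] y [ 0.237 -0.971  0.004] q [-0.42  0.4   1.12 -0.01  1.62  0.91] F [-0.6  0.5 -0.5] w 0.04888813885882538 64.53222513198853
```

>>> drive_tool:
  increments:
    - [[-0.5, 0, 0], 1]
    - [[-0.5, 0, 0], 1]
    - [[0, 0, 0], 1]
    - [[0, 0, 0], 0.1]
    - [[0, 0, 0], 0]

```text
clock: 45.63
tool_pos: [0.6375, -0.2659, 0.0863]
orientation: [0.999, -0.034, -0.003, 0.003]
force: [-0.1, -0.2, -1.7]
width: 0.0491
finger_force: 64.4
```

```bash
python3 s.py "[.6346,.0379,.087]" "[.6346,.0379,.0145]"; python3 -c "
from m import *
blocks();fence()"
```

```text
45.6333 [ 0.6375 -0.2659  0.0863] z [-0.007 -0.006 -1.   ] y [-0.068 -0.998  0.006] q [-0.44  0.36  1.18 -0.01  1.61  1.2 ] F [-0.1 -0.2 -1.7] w 0.04914292481848596 64.44403409957886
[.6346,.0379,.087] units [ -1.18 -15.14  -0.12] rows 16.0 per row [-0.074 -0.946 -0.008]
[.6346,.0379,.0145] units [ 0.02 -0.02  3.62] rows 4.0 per row [ 0.006 -0.006  0.906]
top block [432.4  -1. ] [87. 47.] 0.9 z 0.04 734
top block [ 435.4 -134.6] [89. 49.] -2.0 z 0.0401 735
scene block [ 435.7 -134.9] [88. 50.] -2.4 z 0.0395 274
scene block [ 4.308e+02 -2.000e-01] [91. 50.] 1.5 z 0.0395 320
top fence [657.8 -39.9] [332. 116.] yaw 0.3 o [693.6 103.3] batten mid(11) [0.0696 7.7269] stop mid(11) [  -1.9011 -104.2841] z 0.025
scene fence [648.4 -38.1] [330. 115.] yaw -3.6 o [693.8 102.3] batten mid(11) [ 0.0275 12.7463] stop mid(11) [9.30000e-03 1.03906e+01] z 0.0246
```

>>> drive_tool:
  increments:
    - [[-0.07, -0.95, 0], 0]
    - [[-0.07, -0.95, 0], 0]
    - [[-0.07, -0.95, 0], 0]
    - [[-0.07, -0.95, 0], 0]
    - [[-0.07, -0.95, 0], 0]

```text
clock: 46.25
tool_pos: [0.6371, -0.1696, 0.0849]
orientation: [0.999, -0.035, -0.004, 0.003]
force: [-0.6, 0.1, -1.2]
width: 0.049
finger_force: 64.5
```

>>> drive_tool:
  increments:
    - [[-0.07, -0.95, 0], 0]
    - [[-0.07, -0.95, 0], 0]
    - [[-0.07, -0.95, 0], 0]
    - [[-0.07, -0.95, 0], 0]
    - [[-0.07, -0.95, 0], 0]

```text
clock: 46.67
tool_pos: [0.6368, -0.0743, 0.0844]
orientation: [0.999, -0.034, -0.004, 0.003]
force: [0.1, 0.0, -1.5]
width: 0.0491
finger_force: 64.5
```

>>> drive_tool:
  increments:
    - [[-0.07, -0.95, 0], 0]
    - [[-0.07, -0.95, 0], 0]
    - [[-0.07, -0.95, 0], 0]
    - [[-0.07, -0.95, 0], 0]
    - [[-0.07, -0.95, 0], 0]

```text
clock: 47.08
tool_pos: [0.6365, 0.021, 0.0839]
orientation: [0.999, -0.034, -0.004, 0.003]
force: [-0.2, 0.0, -1.2]
width: 0.0489
finger_force: 64.5
```

>>> drive_tool:
  increments:
    - [[0, 0, 0.9], 0]
    - [[0, 0, 0.9], 0]
    - [[0, 0, 0.9], 0]
    - [[0, 0, 0.7], 0]
    - [[0, 0, 0], 0]

```text
clock: 47.5
tool_pos: [0.6355, 0.0197, 0.0141]
orientation: [0.999, -0.035, -0.004, 0.003]
force: [-0.5, -0.4, -1.4]
width: 0.0492
finger_force: 66.2
```

```bash
python3 s.py "[.6346,.0379,.0145]"
```

```text
47.5 [0.6355 0.0197 0.0141] z [-0.009 -0.005 -1.   ] y [-0.069 -0.998  0.006] q [-0.02  0.26  1.43 -0.01  1.46  1.62] F [-0.5 -0.4 -1.4] w 0.04918056700964804 66.17016434669495
[.6346,.0379,.0145] units [-0.11 -0.9  -0.02] rows 1 per row [-0.109 -0.903 -0.023]
```

>>> drive_tool:
  increments:
    - [[0, -0.4, 0], 0]
    - [[0, -0.4, 0], 0]
    - [[0.1, 0, 0], 0]
    - [[0.1, 0, 0], 0]
    - [[0.1, 0, 0], 0]

```text
clock: 47.92
tool_pos: [0.6435, 0.0353, 0.0161]
orientation: [0.999, -0.035, -0.003, 0.003]
force: [-0.7, -0.9, 0.3]
width: 0.0489
finger_force: 66.2
```

>>> drive_tool:
  increments:
    - [[0.06, 0, 0], 0]
    - [[0.06, 0, 0], 0]
    - [[0.05, 0, 0], 0]
    - [[0.05, 0, 0], 0]
    - [[0, 0, 0], 0]

```text
clock: 48.33
tool_pos: [0.644, 0.0351, 0.0156]
orientation: [0.999, -0.035, -0.008, 0.003]
force: [-16.8, 0.6, 8.3]
width: 0.0492
finger_force: 67.1
```

>>> drive_tool:
  increments:
    - [[0.06, 0, 0], 0]
    - [[0.06, 0, 0], 0]
    - [[0, 0, 0], 0]

```text
clock: 48.58
tool_pos: [0.644, 0.035, 0.0155]
orientation: [0.999, -0.035, -0.011, 0.003]
force: [-26.1, 1.3, 11.1]
width: 0.0491
finger_force: 67.5
```

```bash
python3 s.py
```

```text
48.5833 [0.644  0.035  0.0155] z [-0.022 -0.005 -1.   ] y [-0.069 -0.998  0.006] q [ 0.    0.29  1.39 -0.    1.48  1.64] F [-26.1   1.3  11.1] w 0.04911508975607984 67.49560832977295
```

>>> drive_tool:
  increments:
    - [[-0.08, 0, 0], 0]
    - [[0, 0, 0], 0]

```text
clock: 48.75
tool_pos: [0.644, 0.0351, 0.0153]
orientation: [0.999, -0.035, -0.009, 0.003]
force: [-19.2, 0.6, 8.0]
width: 0.049
finger_force: 66.9
```

>>> drive_tool:
  increments:
    - [[0, 0, 0], 0]
    - [[0, 0, 0], 0]
    - [[0, 0, 0], 0]
    - [[0, 0, 0], 0]
  gripper: 80

```text
clock: 49.08
tool_pos: [0.6489, 0.0345, 0.0162]
orientation: [0.999, -0.035, -0.003, 0.003]
force: [-0.3, -0.4, -0.1]
width: 0.0684
finger_force: 0.0
```

>>> drive_tool:
  increments:
    - [[0, 0, -0.6], 0]
    - [[0, 0, -1], 0]
    - [[0, 0, -1], 0]
    - [[0, 0, -1], 0]
    - [[0, 0, -1], 0]

```text
clock: 49.5
tool_pos: [0.6493, 0.0352, 0.11]
orientation: [0.999, -0.035, -0.003, 0.003]
force: [0.1, 0.3, 0.0]
width: 0.0682
finger_force: 0.0
```

```bash
python3 s.py "[.434,-.1345,.1]"; python3 -c "
from m import *
blocks()"
```

```text
49.5 [0.6493 0.0352 0.11  ] z [-0.006 -0.006 -1.   ] y [-0.07  -0.997  0.006] q [ 0.    0.24  1.28 -0.01  1.63  1.65] F [0.1 0.3 0. ] w 0.068163601304085 0.0
[.434,-.1345,.1] units [-10.14   9.22   0.61] rows 11.0 per row [-0.921  0.838  0.056]
top block [633.2  35.4] [70. 49.] -4.1 z 0.0402 518
top block [ 435.5 -134.5] [89. 49.] -2.1 z 0.0401 736
top block [413.4 -19.5] [49. 12.] 5.1 z 0.0399 91
scene block [642.3  35. ] [89. 49.] -3.7 z 0.0395 387
```

>>> drive_tool:
  increments:
    - [[-0.92, 0.84, 0], 0]
    - [[-0.92, 0.84, 0], 0]
    - [[-0.92, 0.84, 0], 0]
    - [[-0.92, 0.84, 0], 0]
    - [[-0.92, 0.84, 0], 0]

```text
clock: 50.02
tool_pos: [0.5501, -0.0427, 0.1084]
orientation: [0.999, -0.035, -0.004, 0.003]
force: [-0.6, 0.1, 0.9]
width: 0.0687
finger_force: 0.0
```

>>> drive_tool:
  increments:
    - [[-0.92, 0.84, 0], 0]
    - [[-0.92, 0.84, 0], 0]
    - [[-0.92, 0.84, 0], 0]
    - [[-0.92, 0.84, 0], 0]
    - [[-0.92, 0.84, 0.1], 0]

```text
clock: 50.43
tool_pos: [0.4526, -0.12, 0.1081]
orientation: [0.999, -0.035, -0.003, 0.003]
force: [0.5, -1.1, 0.3]
width: 0.0684
finger_force: 0.0
```

>>> drive_tool:
  increments:
    - [[-0.92, 0.84, 0.1], -0.3]
    - [[0, 0, 0.6], 0]
    - [[0, 0, 0.6], 0]
    - [[0, 0, 0.6], 0]
    - [[0, 0, 0], 0]

```text
clock: 50.85
tool_pos: [0.4324, -0.134, 0.0664]
orientation: [1.0, -0.02, -0.006, 0.002]
force: [-0.8, 0.1, 0.0]
width: 0.0683
finger_force: 0.0
```

```bash
python3 s.py "[.435,-.1345,.013]"; python3 -c "
from m import *
blocks()"
```

```text
50.85 [ 0.4324 -0.134   0.0664] z [-0.013 -0.003 -1.   ] y [-0.04  -0.999  0.004] q [-0.37 -0.27  1.87 -0.01  1.56  1.24] F [-0.8  0.1  0. ] w 0.0682956459564691 0.0
[.435,-.1345,.013] units [0.16 0.01 2.67] rows 3.0 per row [0.054 0.004 0.89 ]
top block [643.2  34.8] [90. 50.] -4.1 z 0.0402 677
top block [432.5  -0.9] [87. 47.] 0.7 z 0.04 739
scene block [ 434.6 -135.8] [91. 51.] -1.8 z 0.0394 233
scene block [431.2  -1.1] [88. 51.] 1.6 z 0.0394 310
scene block [643.   35.6] [88. 51.] -3.4 z 0.0397 432
```

>>> drive_tool:
  increments:
    - [[0.08, 0, 0.9], 0]
    - [[0.08, 0, 0.9], 0]
    - [[0, 0, 0.8], 0]
    - [[0, 0, 0], 0]

```text
clock: 51.28
tool_pos: [0.4353, -0.1344, 0.0153]
orientation: [1.0, -0.02, -0.006, 0.002]
force: [-0.2, 0.9, -0.8]
width: 0.0681
finger_force: 0.0
```

>>> drive_tool:
  increments:
    - [[0, 0, 0], 0]
    - [[0, 0, 0], 0]
    - [[0, 0, 0], 0]
    - [[0, 0, 0], 0]
    - [[0, 0, 0], 0]
  gripper: 0

```text
clock: 51.7
tool_pos: [0.4375, -0.1357, 0.0196]
orientation: [1.0, -0.02, -0.003, 0.003]
force: [1.0, 0.2, 2.8]
width: 0.0486
finger_force: 64.1
```

>>> drive_tool:
  increments:
    - [[0, 0, -0.5], 0]
    - [[0, 0, -0.9], 0]
    - [[0, 0, -0.9], 0]
    - [[0, 0, -0.9], 0]
    - [[0, 0, -0.5], 0.3]

```text
clock: 52.12
tool_pos: [0.4378, -0.1354, 0.0953]
orientation: [0.999, -0.035, -0.002, 0.003]
force: [0.1, -0.4, -1.0]
width: 0.0489
finger_force: 63.5
```

```bash
python3 s.py "[.629,-.05,.085]" "[.629,-.05,.015]"
```

```text
52.1167 [ 0.4378 -0.1354  0.0953] z [-0.005 -0.007 -1.   ] y [-0.07  -0.997  0.007] q [-0.37 -0.28  1.82 -0.01  1.6   1.27] F [ 0.1 -0.4 -1. ] w 0.04892776338512077 63.54095220565796
[.629,-.05,.085] units [ 9.24 -4.93  0.44] rows 10.0 per row [ 0.924 -0.493  0.044]
[.629,-.05,.015] units [ 0.01 -0.02  3.5 ] rows 4.0 per row [ 0.004 -0.006  0.875]
```

>>> drive_tool:
  increments:
    - [[0.92, -0.49, 0], 0]
    - [[0.92, -0.49, 0], 0]
    - [[0.92, -0.49, 0], 0]
    - [[0.92, -0.49, 0], 0]
    - [[0.92, -0.49, 0], 0]

```text
clock: 52.53
tool_pos: [0.5332, -0.0922, 0.092]
orientation: [0.999, -0.035, -0.004, 0.003]
force: [0.1, -0.1, -0.4]
width: 0.0484
finger_force: 63.5
```

>>> drive_tool:
  increments:
    - [[0.92, -0.49, 0], 0]
    - [[0.92, -0.49, 0], 0]
    - [[0.92, -0.49, 0], 0]
    - [[0.92, -0.49, 0], 0]
    - [[0.92, -0.49, 0], 0]

```text
clock: 52.95
tool_pos: [0.6284, -0.0498, 0.0909]
orientation: [0.999, -0.035, -0.004, 0.003]
force: [-0.9, 0.2, -0.7]
width: 0.0488
finger_force: 63.5
```

>>> drive_tool:
  increments:
    - [[0, 0, 0.9], 0]
    - [[0, 0, 0.9], 0]
    - [[0, 0, 0.9], 0]
    - [[0, 0, 0.8], 0]
    - [[0, 0, 0], 0]

```text
clock: 53.37
tool_pos: [0.6267, -0.0506, 0.0195]
orientation: [0.999, -0.035, -0.004, 0.003]
force: [-0.3, 0.6, -0.7]
width: 0.0486
finger_force: 66.5
```

```bash
python3 s.py "[.629,-.05,.0205]"
```

```text
53.3667 [ 0.6267 -0.0506  0.0195] z [-0.009 -0.005 -1.   ] y [-0.07  -0.998  0.006] q [-0.13  0.23  1.45 -0.01  1.47  1.51] F [-0.3  0.6 -0.7] w 0.04858216766930786 66.50329828262329
[.629,-.05,.0205] units [ 0.11 -0.04 -0.05] rows 1 per row [ 0.113 -0.037 -0.053]
```

>>> drive_tool:
  increments:
    - [[0.1, 0, 0], 0]
    - [[0.1, 0, 0], 0]
    - [[0.1, 0, 0], 0]
    - [[0.1, 0, 0], 0]
    - [[0.1, 0, 0], 0]

```text
clock: 53.78
tool_pos: [0.6374, -0.0514, 0.0206]
orientation: [0.999, -0.035, -0.003, 0.003]
force: [0.5, -0.5, -1.9]
width: 0.0486
finger_force: 66.5
```

>>> drive_tool:
  increments:
    - [[0.06, 0, 0], 0]
    - [[0.06, 0, 0], 0]
    - [[0.06, 0, 0], 0]
    - [[0.05, 0, 0], 0]
    - [[0, 0, 0], 0]

```text
clock: 54.2
tool_pos: [0.6395, -0.0516, 0.0201]
orientation: [0.999, -0.035, -0.006, 0.003]
force: [-9.6, 0.7, 3.8]
width: 0.0487
finger_force: 67.1
```

>>> drive_tool:
  increments:
    - [[-0.04, 0, 0], 0]
    - [[0, 0, 0], 0]
    - [[0, 0, 0], 0]
    - [[0, 0, 0], 0]
    - [[0, 0, 0], 0]
  gripper: 80

```text
clock: 54.62
tool_pos: [0.6411, -0.0517, 0.0205]
orientation: [0.999, -0.035, -0.003, 0.003]
force: [0.4, 0.4, -0.7]
width: 0.0681
finger_force: 0.0
```

>>> drive_tool:
  increments:
    - [[0, 0, -0.6], 0]
    - [[0, 0, -1], 0]
    - [[0, 0, -1], 0]
    - [[0, 0, -1], 0]
    - [[0, 0, -1], 0]

```text
clock: 55.03
tool_pos: [0.6416, -0.0511, 0.1144]
orientation: [0.999, -0.035, -0.003, 0.003]
force: [0.2, -0.3, 0.0]
width: 0.0681
finger_force: 0.0
```

>>> drive_tool:
  increments:
    - [[-0.9, -0.3, 0], -0.9]
    - [[-0.9, -0.3, 0], 0]
    - [[-0.9, -0.3, 0], 0]
    - [[-0.9, -0.2, 0], 0]
    - [[-0.9, -0.2, 0], 0]

```text
clock: 55.45
tool_pos: [0.551, -0.025, 0.114]
orientation: [1.0, 0.01, -0.003, 0.003]
force: [0.4, 0.7, 1.1]
width: 0.0684
finger_force: 0.0
```

```bash
python3 s.py "[.4325,-.0005,.11]"; python3 -c "
from m import *
blocks()"
```

```text
55.45 [ 0.551 -0.025  0.114] z [-0.006 -0.006 -1.   ] y [ 0.02  -1.     0.006] q [-0.1  -0.03  1.56 -0.01  1.62  1.45] F [0.4 0.7 1.1] w 0.06839157233815384 0.0
[.4325,-.0005,.11] units [-5.9  -1.34  0.23] rows 6.0 per row [-0.983 -0.224  0.038]
top block [432.5  -9.5] [87. 29.] 0.8 z 0.0401 403
top block [410.3  16.9] [43. 10.] 0.9 z 0.0402 81
scene block [636.9 -51.5] [89. 51.] -4.4 z 0.0397 389
scene block [642.4  35. ] [89. 52.] -2.6 z 0.0395 437
```

>>> drive_tool:
  increments:
    - [[-0.98, -0.22, 0], 0]
    - [[-0.98, -0.22, 0], 0]
    - [[-0.98, -0.22, 0], 0]
    - [[-0.98, -0.22, 0], 0]
    - [[-0.98, -0.22, 0], 0]

```text
clock: 55.97
tool_pos: [0.4531, -0.0052, 0.1143]
orientation: [1.0, 0.01, -0.003, 0.003]
force: [0.4, 0.6, -0.2]
width: 0.0683
finger_force: 0.0
```

>>> drive_tool:
  increments:
    - [[-0.98, -0.2, 0], 0]
    - [[0, 0, 0.7], 0]
    - [[0, 0, 0.7], 0]
    - [[0, 0, 0.7], 0]
    - [[0, 0, 0], 0]

```text
clock: 56.38
tool_pos: [0.4324, -0.0018, 0.0697]
orientation: [1.0, 0.01, -0.005, 0.003]
force: [-0.1, -0.4, -0.9]
width: 0.0683
finger_force: 0.0
```

```bash
python3 s.py "[.4325,-.0005,.015]"; python3 -c "
from m import *
blocks()"
```

```text
56.3833 [ 0.4324 -0.0018  0.0697] z [-0.01  -0.005 -1.   ] y [ 0.019 -1.     0.005] q [-0.08 -0.34  1.91 -0.01  1.58  1.47] F [-0.1 -0.4 -0.9] w 0.06834441715097773 0.0
[.4325,-.0005,.015] units [ 0.03 -0.08  2.73] rows 3.0 per row [ 0.012 -0.027  0.912]
top block [643.   34.8] [89. 49.] -3.8 z 0.0402 677
top block [637.6 -51.3] [90. 49.] -3.9 z 0.0401 686
scene block [431.6  -1.3] [91. 50.] 2.6 z 0.0395 283
scene block [637. -51.] [88. 51.] -3.9 z 0.0399 387
scene block [643.   35.1] [88. 50.] -4.3 z 0.0397 424
```

>>> drive_tool:
  increments:
    - [[0, 0, 0.9], 0]
    - [[0, 0, 0.9], 0]
    - [[0, 0, 0.85], 0]
    - [[0, 0, 0], 0]

```text
clock: 56.82
tool_pos: [0.4317, -0.0021, 0.0166]
orientation: [1.0, 0.01, -0.006, 0.003]
force: [0.3, -0.7, -0.6]
width: 0.0682
finger_force: 0.0
```

>>> drive_tool:
  increments:
    - [[0, 0, 0], 0]
    - [[0, 0, 0], 0]
    - [[0, 0, 0], 0]
    - [[0, 0, 0], 0]
    - [[0, 0, 0], 0]
  gripper: 0

```text
clock: 57.23
tool_pos: [0.4341, -0.0022, 0.0205]
orientation: [1.0, 0.01, -0.002, 0.003]
force: [0.3, 0.6, 6.5]
width: 0.0485
finger_force: 64.5
```

>>> drive_tool:
  increments:
    - [[0, 0, -0.5], 0]
    - [[0, 0, -0.9], 0]
    - [[0, 0, -0.9], 0]
    - [[0, 0, -0.9], 0]
    - [[0, 0, -0.5], 0.9]

```text
clock: 57.65
tool_pos: [0.434, -0.0017, 0.0954]
orientation: [0.999, -0.035, -0.002, 0.003]
force: [0.9, -0.1, -0.7]
width: 0.0488
finger_force: 63.7
```

```bash
python3 s.py "[.624,-.134,.09]"
```

```text
57.65 [ 0.434  -0.0017  0.0954] z [-0.005 -0.006 -1.   ] y [-0.07  -0.998  0.006] q [-0.08 -0.35  1.88 -0.01  1.62  1.56] F [ 0.9 -0.1 -0.7] w 0.048756431405235764 63.6975359916687
[.624,-.134,.09] units [9.94 5.93 0.26] rows 10.0 per row [0.994 0.593 0.026]
```

>>> drive_tool:
  increments:
    - [[0.98, 0.59, 0], 0]
    - [[0.98, 0.59, 0], 0]
    - [[0.98, 0.59, 0], 0]
    - [[0.98, 0.59, 0], 0]
    - [[0.98, 0.59, 0], 0]

```text
clock: 58.07
tool_pos: [0.5277, -0.0681, 0.0927]
orientation: [0.999, -0.035, -0.004, 0.003]
force: [-0.8, 0.2, -0.2]
width: 0.049
finger_force: 63.8
```

>>> drive_tool:
  increments:
    - [[0.98, 0.59, 0], 0]
    - [[0.98, 0.59, 0], 0]
    - [[0.98, 0.59, 0], 0]
    - [[0.98, 0.59, 0], 0]
    - [[0.98, 0.59, 0], 0]

```text
clock: 58.48
tool_pos: [0.6212, -0.1339, 0.0921]
orientation: [0.999, -0.035, -0.004, 0.003]
force: [0.9, -0.2, -1.2]
width: 0.0487
finger_force: 63.8
```

>>> drive_tool:
  increments:
    - [[0, 0, 0.9], 0]
    - [[0, 0, 0.9], 0]
    - [[0, 0, 0.9], 0]
    - [[0, 0, 0.75], 0]
    - [[0, 0, 0], 0]

```text
clock: 58.9
tool_pos: [0.6193, -0.1335, 0.0211]
orientation: [0.999, -0.035, -0.005, 0.003]
force: [0.3, 0.1, -0.6]
width: 0.0487
finger_force: 65.4
```

```bash
python3 s.py "[.624,-.134,.021]"
```

```text
58.9 [ 0.6193 -0.1335  0.0211] z [-0.01  -0.005 -1.   ] y [-0.07  -0.997  0.006] q [-0.26  0.25  1.43 -0.01  1.47  1.38] F [ 0.3  0.1 -0.6] w 0.048745765683409076 65.38633704185486
[.624,-.134,.021] units [0.24 0.01 0.  ] rows 1 per row [0.235 0.011 0.003]
```

>>> drive_tool:
  increments:
    - [[0.12, 0, 0], 0]
    - [[0.12, 0, 0], 0]
    - [[0.12, 0, 0], 0]
    - [[0.12, 0, 0], 0]
    - [[0.1, 0, 0], 0]

```text
clock: 59.32
tool_pos: [0.6321, -0.1344, 0.0232]
orientation: [0.999, -0.035, -0.003, 0.003]
force: [-0.2, -0.6, -0.7]
width: 0.0486
finger_force: 65.4
```

>>> drive_tool:
  increments:
    - [[0.06, 0, 0], 0]
    - [[0.06, 0, 0], 0]
    - [[0.06, 0, 0], 0]
    - [[0.05, 0, 0], 0]
    - [[0, 0, 0], 0]

```text
clock: 59.73
tool_pos: [0.6337, -0.1346, 0.0226]
orientation: [0.999, -0.035, -0.007, 0.003]
force: [-10.9, 1.7, 4.8]
width: 0.0488
finger_force: 66.1
```

```bash
python3 s.py
```

```text
59.7333 [ 0.6337 -0.1346  0.0226] z [-0.014 -0.005 -1.   ] y [-0.07  -0.998  0.006] q [-0.26  0.29  1.38 -0.01  1.48  1.38] F [-10.9   1.7   4.8] w 0.048818661498760664 66.07697367668152
```

>>> drive_tool:
  increments:
    - [[-0.04, 0, 0], 0]
    - [[0, 0, 0], 0]
    - [[0, 0, 0], 0]
    - [[0, 0, 0], 0]
    - [[0, 0, 0], 0]
  gripper: 80

```text
clock: 60.15
tool_pos: [0.6357, -0.1347, 0.023]
orientation: [0.999, -0.035, -0.003, 0.003]
force: [-0.3, 1.4, -0.1]
width: 0.0683
finger_force: 0.0
```

>>> drive_tool:
  increments:
    - [[0, 0, -0.6], 0]
    - [[0, 0, -1], 0]
    - [[0, 0, -1], 0]
    - [[0, 0, -1], 0]
    - [[0, 0, -1], 0]

```text
clock: 60.57
tool_pos: [0.6362, -0.1341, 0.1169]
orientation: [0.999, -0.035, -0.003, 0.003]
force: [-0.4, 0.4, -0.2]
width: 0.0685
finger_force: 0.0
```

>>> drive_tool:
  increments:
    - [[0, 0.75, 0], 0]
    - [[0, 0.75, 0], 0]
    - [[0, 0.75, 0], 0]
    - [[0, 0.75, 0], 0]
    - [[0, 0.75, 0], -0.7]
  gripper: 40

```text
clock: 60.98
tool_pos: [0.6297, -0.211, 0.1133]
orientation: [1.0, -0.001, -0.005, 0.002]
force: [-0.1, 1.0, -0.4]
width: 0.0342
finger_force: 0.0
```

>>> drive_tool:
  increments:
    - [[0, 0, 0], -1]
    - [[0, 0, 0], -1]
    - [[0, 0, 0], -1]
    - [[0, 0, 0], -1]
    - [[0, 0, 0], -1]

```text
clock: 61.4
tool_pos: [0.6298, -0.2105, 0.1132]
orientation: [0.969, 0.249, -0.006, 0.001]
force: [-0.8, 0.1, -0.1]
width: 0.0343
finger_force: 0.0
```

>>> drive_tool:
  increments:
    - [[0, 0, 0], -1]
    - [[0, 0, 0], -1]
    - [[0, 0, 0], -1]
    - [[0, 0, 0], -1]
    - [[0, 0, 0], -1]

```text
clock: 61.82
tool_pos: [0.6298, -0.2104, 0.1132]
orientation: [0.877, 0.481, -0.006, -0.0]
force: [0.5, 0.8, 0.8]
width: 0.0343
finger_force: 0.0
```

>>> drive_tool:
  increments:
    - [[0, 0, 0], -1]
    - [[0, 0, 0], -1]
    - [[0, 0, 0], -1]
    - [[0, 0, 0], -1]
    - [[0, 0, 0], -1]

```text
clock: 62.23
tool_pos: [0.6298, -0.2104, 0.1132]
orientation: [0.731, 0.683, -0.005, -0.002]
force: [-0.8, 0.1, -0.1]
width: 0.0337
finger_force: 0.0
```

```bash
python3 s.py "[.624,-.215,.1]" "[.624,-.215,.02]"; python3 -c "
from m import *
blocks();fence()"
```

```text
62.2333 [ 0.6298 -0.2104  0.1132] z [-0.01  -0.005 -1.   ] y [ 0.998 -0.068 -0.01 ] q [-0.37  0.28  1.23 -0.01  1.64 -0.3 ] F [-0.8  0.1 -0.1] w 0.03370170539775556 0.0
[.624,-.215,.1] units [-0.25 -0.27  0.67] rows 1 per row [-0.246 -0.268  0.667]
[.624,-.215,.02] units [0.02 0.04 4.  ] rows 4.0 per row [0.005 0.01  1.   ]
top block [643.5  34.8] [89. 49.] -4.1 z 0.04 673
top block [637.7 -51.3] [90. 49.] -3.9 z 0.0401 682
top block [ 632.  -133.6] [90. 48.] -3.8 z 0.0401 661
scene block [ 630.5 -133.6] [90. 51.] -4.3 z 0.0395 351
scene block [636.4 -51.1] [88. 52.] -1.7 z 0.0394 392
scene block [642.3  35.3] [89. 51.] -2.1 z 0.0396 432
top fence [647.4 -39.7] [327. 117.] yaw -3.7 o [693.1 100.6] batten mid(11) [-4.9000e-03  8.0124e+00] stop mid(11) [-3.2000e-03  9.0621e+00] z 0.0251
scene fence [648.5 -37.6] [331. 115.] yaw -3.6 o [693.9 102.8] batten mid(11) [ 0.0159 10.5617] stop mid(11) [ 0.1189 11.6329] z 0.0245
```

>>> drive_tool:
  increments:
    - [[-0.2, -0.2, 0.8], 0]
    - [[0, 0, 1], 0]
    - [[0, 0, 1], 0]
    - [[0, 0, 1], 0]
    - [[0, 0, 0.8], 0]

```text
clock: 62.85
tool_pos: [0.6249, -0.2134, 0.0209]
orientation: [0.733, 0.68, -0.005, -0.002]
force: [-0.6, 1.0, 0.5]
width: 0.0345
finger_force: 0.0
```

>>> drive_tool:
  increments:
    - [[0.5, 0, 0], 0]
    - [[0.5, 0, 0], 0]
    - [[0.5, 0, 0], 0]
    - [[0.4, 0, 0], 0]
    - [[0.3, 0, 0], 0]

```text
clock: 63.27
tool_pos: [0.6301, -0.168, 0.025]
orientation: [0.732, 0.682, -0.004, 0.001]
force: [-0.2, -2.3, 0.8]
width: 0.0342
finger_force: 0.7
```

>>> drive_tool:
  increments:
    - [[0.3, 0, 0], 0]
    - [[0.3, 0, 0], 0]
    - [[0.3, 0, 0], 0]
    - [[0.3, 0, 0], 0]
    - [[0.3, 0, 0], 0]

```text
clock: 63.68
tool_pos: [0.6312, -0.139, 0.023]
orientation: [0.732, 0.681, -0.005, -0.0]
force: [0.1, -1.1, 0.9]
width: 0.034
finger_force: 0.6
```

```bash
python3 s.py; python3 -c "
from m import *
blocks()"
```

```text
63.6833 [ 0.6312 -0.139   0.023 ] z [-0.007 -0.006 -1.   ] y [ 0.997 -0.071 -0.007] q [-0.27  0.28  1.4  -0.01  1.48 -0.19] F [ 0.1 -1.1  0.9] w 0.03397182625003213 0.6317072175443172
top block [643.4  34.7] [90. 50.] -3.4 z 0.0401 682
top block [637.7 -51.3] [91. 49.] -4.1 z 0.0402 655
top block [ 614.1 -112. ] [51. 20.] -0.7 z 0.0403 147
scene block [634.7 -76.5] [104.  90.] 85.9 z 0.0396 761
scene block [642.9  34.7] [89. 50.] -4.3 z 0.0398 433
```

>>> drive_tool:
  increments:
    - [[0.3, 0, 0], 0]
    - [[0.3, 0, 0], 0]
    - [[0.3, 0, 0], 0]
    - [[0.3, 0, 0], 0]
    - [[0.3, 0, 0], 0]

```text
clock: 64.2
tool_pos: [0.6332, -0.1089, 0.0226]
orientation: [0.732, 0.681, -0.005, -0.001]
force: [-0.6, -2.4, -0.3]
width: 0.034
finger_force: 1.0
```

>>> drive_tool:
  increments:
    - [[0.3, 0, 0], 0]
    - [[0.3, 0, 0], 0]
    - [[0.3, 0, 0], 0]
    - [[0.3, 0, 0], 0]
    - [[0.3, 0, 0], 0]

```text
clock: 64.62
tool_pos: [0.6353, -0.0792, 0.0226]
orientation: [0.732, 0.681, -0.005, -0.0]
force: [-0.7, -3.3, 1.0]
width: 0.0341
finger_force: 1.9
```

>>> drive_tool:
  increments:
    - [[0.15, 0, 0], 0]
    - [[0.15, 0, 0], 0]
    - [[0.15, 0, 0], 0]
    - [[0.1, 0, 0], 0]
    - [[0.1, 0, 0], 0]

```text
clock: 65.03
tool_pos: [0.6363, -0.0667, 0.0226]
orientation: [0.732, 0.681, -0.005, -0.0]
force: [-1.1, -5.1, 2.2]
width: 0.0341
finger_force: 2.3
```

```bash
python3 s.py; python3 -c "
from m import *
blocks()"
```

```text
65.0333 [ 0.6363 -0.0667  0.0226] z [-0.007 -0.006 -1.   ] y [ 0.997 -0.071 -0.007] q [-0.15  0.26  1.41 -0.01  1.47 -0.08] F [-1.1 -5.1  2.2] w 0.03405471016035639 2.2838790714740753
top block [645.   57.7] [89. 72.] -4.1 z 0.0402 947
top block [639.  -25.8] [88. 47.] 0.3 z 0.0401 446
scene block [641.3  19.3] [152.  90.] 85.8 z 0.0397 1269
```

>>> drive_tool:
  increments:
    - [[0.08, 0, 0], 0]
    - [[0.08, 0, 0], 0]
    - [[0.08, 0, 0], 0]
    - [[0.06, 0, 0], 0]
    - [[0.06, 0, 0], 0]

```text
clock: 65.55
tool_pos: [0.6368, -0.0595, 0.0225]
orientation: [0.732, 0.681, -0.005, -0.0]
force: [-1.9, -4.4, 3.5]
width: 0.0341
finger_force: 2.5
```

>>> drive_tool:
  increments:
    - [[0.05, 0, 0], 0]
    - [[0.05, 0, 0], 0]
    - [[0.05, 0, 0], 0]

```text
clock: 65.8
tool_pos: [0.637, -0.058, 0.0225]
orientation: [0.732, 0.681, -0.006, 0.001]
force: [-2.9, -11.7, 3.3]
width: 0.0346
finger_force: 6.1
```

```bash
python3 s.py
```

```text
65.8 [ 0.637  -0.058   0.0225] z [-0.008 -0.009 -1.   ] y [ 0.997 -0.072 -0.007] q [-0.14  0.26  1.42 -0.01  1.47 -0.07] F [ -2.9 -11.7   3.3] w 0.03455627013163725 6.089879125356674
```

>>> drive_tool:
  increments:
    - [[0.05, 0, 0], 0]
    - [[0.04, 0, 0], 0]
    - [[0, 0, 0], 0]

```text
clock: 66.05
tool_pos: [0.637, -0.0581, 0.0226]
orientation: [0.732, 0.681, -0.007, 0.002]
force: [-2.4, -14.8, 3.2]
width: 0.0339
finger_force: 7.3
```

>>> drive_tool:
  increments:
    - [[-0.2, 0, 0], 0]
    - [[-0.5, 0, 0], 0]
    - [[-0.5, 0, -0.3], 0]
    - [[0, 0, -1], 0]
    - [[0, 0, -1], 0]
  gripper: 0

```text
clock: 66.47
tool_pos: [0.6348, -0.0786, 0.0675]
orientation: [0.732, 0.681, -0.005, -0.002]
force: [1.1, -0.3, 0.7]
width: 0.0
finger_force: 0.0
```

>>> drive_tool:
  increments:
    - [[0, 0, -1], 0]
    - [[0, -0.3, -1], 0]
    - [[0, -1, 0], 0]
    - [[0, -1, 0], 0]
    - [[0, -1, 0], 0]

```text
clock: 66.88
tool_pos: [0.57, -0.0733, 0.1097]
orientation: [0.732, 0.682, -0.004, -0.0]
force: [-1.0, -0.6, -0.2]
width: 0.0001
finger_force: 0.0
```

```bash
python3 s.py "[.563,-.017,.11]" "[.563,-.017,.022]"; python3 -c "
from m import *
blocks()"
```

```text
66.8833 [ 0.57   -0.0733  0.1097] z [-0.006 -0.005 -1.   ] y [ 0.997 -0.071 -0.006] q [-0.18  0.04  1.5  -0.01  1.61 -0.11] F [-1.  -0.6 -0.2] w 5.700815285587407e-05 0.0
[.563,-.017,.11] units [ 2.78 -0.55 -0.03] rows 3.0 per row [ 0.927 -0.182 -0.009]
[.563,-.017,.022] units [0.02 0.03 4.4 ] rows 5.0 per row [0.004 0.005 0.88 ]
top block [645.3  55.3] [95. 90.] 87.1 z 0.0402 1219
scene block [642.3  27.7] [149.  89.] 86.0 z 0.0396 1307
```

>>> drive_tool:
  increments:
    - [[0.93, -0.25, 0], 0]
    - [[0.93, -0.25, 0], 0]
    - [[0.93, -0.2, 0], 0]
    - [[0, 0, 0.9], 0]
    - [[0, 0, 0.9], 0]

```text
clock: 67.4
tool_pos: [0.5618, -0.0158, 0.0742]
orientation: [0.731, 0.682, -0.003, 0.001]
force: [0.1, -0.0, -1.4]
width: 0.0
finger_force: 0.0
```

>>> drive_tool:
  increments:
    - [[0, 0, 0.9], 0]
    - [[0, 0, 0.9], 0]
    - [[0, 0, 0.8], 0]
    - [[0, 0.2, 0], 0]
    - [[0, 0.1, 0], 0]

```text
clock: 67.82
tool_pos: [0.5658, -0.0176, 0.02]
orientation: [0.732, 0.681, -0.005, -0.001]
force: [0.1, -0.1, 0.2]
width: 0.0002
finger_force: 0.0
```

>>> drive_tool:
  increments:
    - [[0, 0.1, 0], 0]
    - [[0, 0.1, 0], 0]
    - [[0, 0.1, 0], 0]

```text
clock: 68.07
tool_pos: [0.5729, -0.0182, 0.0222]
orientation: [0.732, 0.681, -0.004, 0.0]
force: [0.2, 0.0, 0.1]
width: -0.0002
finger_force: 0.0
```

```bash
python3 s.py
```

```text
68.0667 [ 0.5729 -0.0182  0.0222] z [-0.005 -0.006 -1.   ] y [ 0.997 -0.071 -0.005] q [-0.09  0.09  1.61 -0.01  1.45 -0.02] F [0.2 0.  0.1] w -0.00016455804980355324 0.0
```

>>> drive_tool:
  increments:
    - [[0, 0.08, 0], 0]
    - [[0, 0.08, 0], 0]
    - [[0, 0.08, 0], 0]
    - [[0, 0.06, 0], 0]
    - [[0, 0, 0], 0]

```text
clock: 68.48
tool_pos: [0.5778, -0.0185, 0.0206]
orientation: [0.732, 0.681, -0.005, -0.0]
force: [-0.6, -0.3, -0.2]
width: 0.0001
finger_force: 0.0
```

>>> drive_tool:
  increments:
    - [[0, 0.06, 0], 0]
    - [[0, 0.06, 0], 0]
    - [[0, 0.06, 0], 0]
    - [[0, 0, 0], 0]

```text
clock: 68.82
tool_pos: [0.5805, -0.0187, 0.0205]
orientation: [0.732, 0.681, -0.005, -0.001]
force: [-4.3, 0.3, 2.7]
width: 0.0001
finger_force: 2.3
```

```bash
python3 s.py
```

```text
68.8167 [ 0.5805 -0.0187  0.0205] z [-0.01  -0.005 -1.   ] y [ 0.997 -0.071 -0.009] q [-0.09  0.11  1.59 -0.01  1.45 -0.02] F [-4.3  0.3  2.7] w 0.0001211250236529794 2.2636525332927704
```

>>> drive_tool:
  increments:
    - [[0, 0.06, 0], 0]
    - [[0, 0.05, 0], 0]
    - [[0, 0, 0], 0]

```text
clock: 69.07
tool_pos: [0.5806, -0.0187, 0.0204]
orientation: [0.732, 0.681, -0.007, -0.003]
force: [-13.9, 0.8, 8.5]
width: 0.0002
finger_force: 7.3
```

>>> drive_tool:
  increments:
    - [[0, -0.4, 0], 0]
    - [[0.83, 0, 0], 0]
    - [[0.83, 0, 0], 0]
    - [[0.84, 0, 0], 0]
    - [[0, 0.2, 0], 0]

```text
clock: 69.48
tool_pos: [0.5829, 0.0339, 0.0203]
orientation: [0.731, 0.682, -0.004, -0.001]
force: [-0.0, 1.4, -0.3]
width: 0.0003
finger_force: 0.0
```

>>> drive_tool:
  increments:
    - [[0, 0.12, 0], 0]
    - [[0, 0.06, 0], 0]
    - [[0, 0.06, 0], 0]
    - [[0, 0.06, 0], 0]
    - [[0, 0, 0], 0]

```text
clock: 69.9
tool_pos: [0.5841, 0.0326, 0.0203]
orientation: [0.731, 0.682, -0.008, -0.006]
force: [-23.6, 8.3, 15.2]
width: 0.0004
finger_force: 12.4
```

```bash
python3 s.py
```

```text
69.9 [0.5841 0.0326 0.0203] z [-0.02  -0.002 -1.   ] y [ 0.997 -0.07  -0.019] q [-0.    0.13  1.56 -0.    1.47  0.07] F [-23.6   8.3  15.2] w 0.00036944327330785476 12.442131147254258
```

>>> drive_tool:
  increments:
    - [[0, -0.4, 0], 0]
    - [[0.83, 0, 0], 0]
    - [[0.83, 0, 0], 0]
    - [[0.8, 0, 0], 0]
    - [[0, 0.15, 0], 0]

```text
clock: 70.32
tool_pos: [0.5874, 0.0819, 0.02]
orientation: [0.731, 0.682, -0.004, -0.001]
force: [-10.9, 3.0, 2.7]
width: -0.0005
finger_force: 6.7
```

>>> drive_tool:
  increments:
    - [[0, 0.08, 0], 0]
    - [[0, 0.06, 0], 0]
    - [[0, 0.05, 0], 0]
    - [[0, 0, 0], 0]

```text
clock: 70.65
tool_pos: [0.5873, 0.0816, 0.0199]
orientation: [0.731, 0.682, -0.007, -0.005]
force: [-20.2, 8.1, 11.0]
width: -0.0002
finger_force: 10.2
```

```bash
python3 s.py;  python3 -c "
from m import *
blocks()"
```

```text
70.65 [0.5873 0.0816 0.0199] z [-0.017 -0.002 -1.   ] y [ 0.997 -0.07  -0.017] q [ 0.08  0.15  1.54 -0.    1.46  0.15] F [-20.2   8.1  11. ] w -0.00024517207064732945 10.243986896239221
top block [640.9  -5.6] [90. 83.] -3.7 z 0.0401 1095
scene block [641.7  27.8] [150.  89.] 86.1 z 0.0395 1237
```

>>> drive_tool:
  increments:
    - [[0, -0.4, 0], 0]
    - [[0, -0.8, 0], 0]
    - [[0, -0.8, -0.5], 0]
    - [[0, -0.5, -1], 0]
    - [[0, 0, -1], 0]

```text
clock: 71.17
tool_pos: [0.5399, 0.0826, 0.0697]
orientation: [0.732, 0.681, -0.006, -0.001]
force: [-0.6, -1.4, -1.2]
width: 0.0002
finger_force: 0.0
```

>>> drive_tool:
  increments:
    - [[-0.9, 0, -1], 0]
    - [[-0.9, 0, -1], 0]
    - [[-0.9, 0, -1], 0]
    - [[-0.9, 0, -1], 0]
    - [[0, 0, -1], 0]

```text
clock: 71.58
tool_pos: [0.5374, 0.0084, 0.1718]
orientation: [0.733, 0.68, -0.005, 0.001]
force: [-0.2, -0.9, -0.0]
width: 0.0005
finger_force: 0.0
```

>>> drive_tool:
  increments:
    - [[0, -1, -1], 0]
    - [[0, -1, -1], 0]
    - [[0, -1, 0], 0]
    - [[0, -1, 0], 0]
    - [[0, 0, 0], 0]

```text
clock: 72.0
tool_pos: [0.4564, 0.0175, 0.2126]
orientation: [0.732, 0.681, -0.004, 0.001]
force: [0.3, -0.4, 0.4]
width: 0.0001
finger_force: 0.0
```

```bash
python3 s.py;  python3 -c "
from m import *
blocks()
w=snap('wrist')[0]; t=snap('top')[0]
b=cv2.resize(t[110:210,180:340],(640,400),interpolation=cv2.INTER_CUBIC)
cv2.imwrite('pics/f1.png',cv2.cvtColor(np.vstack([w[:200],cv2.resize(b,(512,320))]),cv2.COLOR_RGB2BGR))"
```

```text
72.0 [0.4564 0.0175 0.2126] z [-0.005 -0.006 -1.   ] y [ 0.997 -0.072 -0.005] q [-0.03 -0.29  1.62 -0.01  1.82  0.04] F [ 0.3 -0.4  0.4] w 5.4774810277728236e-05 0.0
top block [643.3  27.7] [150.  90.] 86.3 z 0.0402 2056
scene block [642.1  27.7] [150.  90.] 86.0 z 0.0396 1311
```

View pics/f1.png

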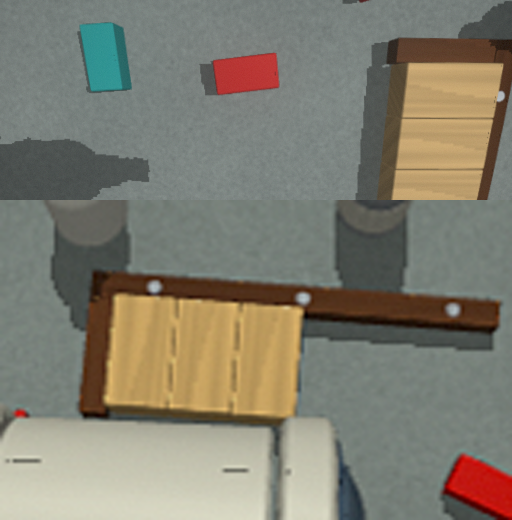

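The wrist crop (top) and the top-camera crop (bottom) show three blocks in one closed row, tight in the corner. Both cameras measure the row at 150 x 90 mm, so I'm handing in.

```bash
python3 -c "
from rig import job
print(job.close_job())"
```

```text
the job is handed in; nothing more can be done
None
```

I handed in the job at about 72 s: all four offcuts are in the tub, the tray is upright and centred on the mat, and the three blocks form one closed row in the fence corner. I never touched the bottle or the can.

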